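Clip the lamp filter back on the gel viewer and try its hood interlock

ROBOT

A 6-joint arm with a two-finger parallel gripper is mounted at the origin on the work surface. World frame = base frame: x ahead of the robot, y to its left, z up, the work surface at z = 0. Lengths are in m, angles in rad, forces in N, time in s.
With the tool pointing down it reaches from about 0.3 to 0.825 m from the base axis. Payload 5.4 kg.
Tool frame: the origin (TCP) lies at the very end of the fingers, on their centre line; the grasp point (between the pads) lies 19 mm behind it; z points along the fingers, x is the direction in which the jaws open and shut, and the axes are right-handed (so a half turn about z gives the same grasp; the last joint's range is limited). The gripper opens to 92 mm and grips with 3 to 60 N. Pads are 20 mm wide; open, the fingers measure 128 mm over their backs; the gripper's body (75 mm by 189 mm) begins 69 mm behind the grasp point.
Start: joints at [1.081, 0.158, 1.597, -0, 1.386, -0.21], TCP at [0.159, 0.553, 0.215] pointing down, gripper open.
Joint ranges: [-2.91, 2.91], [-0.94, 2.29], [0.18, 2.7], [-1.29, 4.43], [0.17, 2.64], [-3, 3]. Speed limits (rad/s): [2.57, 2.57, 3.14, 3.14, 3.14, 3.14].

INTERFACE

Orientations are given as a unit quaternion [x, y, z, w].
In Python, from plant import status, viewer, close_job gives the robot as it stands. The module is installed in compiled form; this text tells all that it offers.
- The arm moves only by the shell command python3 -m creep 'ROWS' [OPENING]. ROWS is JSON, a list of rows, each a list of 2 entries, a list of its own where there are three numbers: the shift along the tool's x, y, z in m, then the turn about the tool's z in rad. A call has 1 to 8 rows; each row is the pose to reach, as a shift and turn from the pose measured when the call began, along the tool's axes at that moment; what a row does not reach only later rows make up. A row lasts 1/8 s, in which the tool goes at most 62.5 mm and 10.7 degrees, less where a joint would pass 70% of its speed; a pose out of reach is approached as far as the arm can. A call with a gripper value outside its range is refused whole. OPENING is the opening in per cent of the stroke, from 0 (shut) to 100 (fully open), set as the call begins (- or left out, the last holds). The fingers move at their own pace and stop on an object; the grip force is fixed at half the most. Time passes only in rows, so rows that repeat a pose let the fingers close. It gives the time, the measured TCP pose, the force and the opening at its end, in the units of the state.
- status.get_state(): the state, without advancing time (a new reading comes with each control period).
- viewer.read_camera(name): name is "scene" or "side" or "wrist"; returns a dict with "img" (480x640x3 uint8, red, green, blue), "fov_y" (degrees; the focal length in pixels is half the picture's height over the tangent of half this angle, whatever the lens; pixels are square), "cx", "cy" (the principal point, pixels), "R" (3x3) and "t" (3): a world point X has camera coordinates R X + t. Camera axes: x right, y down, z forward; pixel columns grow to the right and rows downward; lengths in m; the calibration is good to about 2 mm. A picture is of the moment at which its call begins. There is no depth.
- close_job(): hands the job in, once; it reports no verdict.
The state is a dict: "time_s": time; "q": joint angles; "qvel": joint speeds; "joint_efforts": joint torques, N m; "position": TCP position; "orientation": TCP orientation; "contact_force": force on the tool from outside, world axes, zero at the start; "ft_torque": the same for the moment, N m; "grip_width": finger opening in m.
Only numpy, scipy, OpenCV 4.12 (cv2) and the standard library are available. Lean on these libraries where they do the work, as an engineer would, in place of code of your own. Each camera call takes 0.05 s, during which the arm holds its last target.

TASK

The tubes of the gel viewer have been changed: fetch the black filter cover from the bench, set it over the lamp bay on the sloping deck and press on its corners until all four clips have snapped and it sits fully home. Only then, since the interlock lights the ultraviolet lamps, try the hood interlock by hand: push the roller arm of the limit switch down until it clicks and let it spring back. Leave the cover clipped on and the other things on the bench where they are.

Things in the scene. Friction and masses are not known exactly. Their poses are not given: they have to be found in the camera images.
- viewer: Gel viewer, fixed: white steel wedge 260 deep (x) x 280 wide (y), hood off. Origin: centre of its underside. The 40 mm front faces -x, to the robot; the deck rises from it at 30 degrees to a ledge 155 mm high at the rear. On two stays a lamp bar (150 along y, 28 deep, 18 thick) hangs 115 to 133 mm above the lamp bay's centre and 26 to 54 mm behind it (x), in the way of a tool coming straight down.
- lamp_bay: Bare lamp bay on the viewer's sloping deck: rectangular aluminium upstand 137 long (y) x 52 wide (x) x 18 high with rounded top edges, two white tubes inside. Origin: its centre, on the deck surface; x points up the slope, y along the tubes, z square out of the deck (30 degrees from vertical). Four sprung steel noses stick 3.5 mm out of its end walls, 23 mm either side of the middle and 6 mm above the deck.
- filter_cover: Black filter cover: a shallow lid with a dark pane, 150 long (y) x 62 wide (x) x 23 high, 120 g, open below, right way up on the bench. Origin: centre of its lower rim; z up. Hollow 144 x 56 x 19, beads at its ends for the clips; goes on either way round. Laid on the bay its rim rests 7 to 8 mm off the deck. A corner snaps down under 8 to 12 N, two together under 20 N, until the rim is on the deck.
- cover_corner0 (a point): Lower rim corner of the filter cover at x -31, y -75 mm in the cover's frame. Thumb ribs on top, 20 mm (x) and 60 mm (y) from the centre, mark where to press at each corner; pressing the third corner may click the fourth too.
- cover_corner1 (a point): Lower rim corner of the filter cover at x -31, y +75 mm.
- cover_corner2 (a point): Lower rim corner of the filter cover at x +31, y +75 mm.
- cover_corner3 (a point): Lower rim corner of the filter cover at x +31, y -75 mm.
- switch_arm (a joint): Turn of the limit switch's roller arm (rad): 0 at rest, grows as the roller is pushed down; clicks at 0.35, stops at 0.9. A spring returns it: 2 N on the roller starts it, 3 to 4 N takes it past the click. The arm is 60 mm long from pivot to roller axis and at rest points to the viewer's front (-x) and 35 degrees up.
- switch_roller (a point): Centre of the black roller (20 mm diameter, 12 mm wide, axis along the viewer's y) at the end of the limit switch's steel arm, near the viewer's rear right corner, about 240 mm above the bench. Its axes turn with the arm.
- switch_pivot (a point): Point on the pivot axis of the arm, in the plane of the roller, on the grey metal limit switch (38 x 36 x 62 mm) that stands on the viewer's rear ledge.
- lamp_carton: Bystander: empty cardboard carton of the tubes, 160 x 42 x 42 mm, lying on the bench on the other side of the viewer. Origin: centre of its underside.
- wash_bottle: Bystander: white wash bottle with a blue cap and spout, 62 mm diameter, 200 mm high. Origin: centre of its underside.
- heart_model: Bystander: anatomical heart model on a black 90 mm square base, 170 mm high. Origin: centre of its underside.

How it is judged:
On the way, in this order (a step that is already met when the one before it is completed fails the run):
1. the filter cover is snapped home on the lamp bay at all four corners (z of each of cover_corner0, cover_corner1, cover_corner2, cover_corner3 in the frame of lamp_bay below 0.002 m and distance between filter_cover and lamp_bay below 0.006 m), for 0.2 s.
2. the roller arm is pushed past its click (value of joint switch_arm above 0.35 rad), for 0.1 s.
At the end, for the whole second after the job is handed in: The filter cover sits over the lamp bay, its centre within 6 mm of the bay's and all four corners of its rim less than 2 mm off the deck, at rest; the switch arm, once pushed past 0.35 rad with the cover home, is back at rest (below 0.08 rad) (all of step 1 and value of joint switch_arm below 0.08 rad and linear speed of filter_cover below 0.02 m/s); the robot touches nothing.
It fails at once if the interlock is tripped while the filter cover is not clipped home (value of joint switch_arm above 0.35 rad and z of any of cover_corner0, cover_corner1, cover_corner2, cover_corner3 in the frame of lamp_bay above 0.003 m).
It fails at once if a bystander is moved by more than 40 mm (distance of any of lamp_carton, wash_bottle, heart_model from where it was at the start of the episode above 0.04 m).
It also fails if it takes over 72 s, if anything falls off the work surface, if the arm or the gripper's body presses on something with over 40 N, if the wrist force passes 120 N, or if a joint passes its speed limit or range.

## Working session

There is one attempt and no reset: what is moved stays moved. The work goes in short steps, Python scripts to look and compute and a shell command to move; the robot and the scene stay as the last step left them, time stands still between calls to the robot, and variables do not carry over. Pictures are saved under pics/ and viewed, and the job is handed in when it is done.

```bash
mkdir -p pics; ls; cat > h.py <<'E'
import numpy as np, cv2
from plant import status, viewer
def cam(n,save=None):
    d=viewer.read_camera(n)
    d['f']=240/np.tan(np.radians(d['fov_y'])/2)
    d['R']=np.array(d['R']);d['t']=np.array(d['t'])
    if save: cv2.imwrite('pics/'+save,d['img'][:,:,::-1])
    return d
def proj(d,X):
    c=np.atleast_2d(X)@d['R'].T+d['t']
    return np.c_[d['cx']+d['f']*c[:,0]/c[:,2],d['cy']+d['f']*c[:,1]/c[:,2]]
def ray(d,uv):
    v=d['R'].T@np.array([(uv[0]-d['cx'])/d['f'],(uv[1]-d['cy'])/d['f'],1]);return -d['R'].T@d['t'],v/np.linalg.norm(v)
def onz(d,uv,z):
    o,v=ray(d,uv);return o+v*(z-o[2])/v[2]
def tri(*p):
    A=np.zeros((3,3));b=np.zeros(3);L=[]
    for d,uv in p:
        o,v=ray(d,uv);P=np.eye(3)-np.outer(v,v);A+=P;b+=P@o;L.append((o,P))
    x=np.linalg.solve(A,b);return x,[round(float(np.linalg.norm(P@(x-o)))*1000,1) for o,P in L]
E
python3 - <<'E'
from h import *
for n in ['scene','side','wrist']:
    d=cam(n,n+'0.png');print(n,d['fov_y'],d['cx'],d['cy'],(-d['R'].T@d['t']).round(3),d['R'].round(3).tolist())
s=status.get_state();print(s)
E
```

```text
pics
scene 48.87904434298378 320.87406853245363 241.85882513898906 [1.16  0.623 1.087] [[-0.721, 0.692, 0.005], [0.501, 0.527, -0.686], [-0.478, -0.493, -0.727]]
side 56.21332131202857 324.7651808499057 234.90984918174706 [ 0.344 -0.971  0.916] [[0.985, -0.174, 0.021], [-0.091, -0.614, -0.784], [0.149, 0.77, -0.62]]
wrist 60.74350036695465 320.9173681310105 238.0043342403728 [0.094 0.572 0.383] [[0.275, 0.961, -0.002], [0.934, -0.267, 0.237], [0.228, -0.067, -0.971]]
{'time_s': 0.15, 'q': array([ 1.08089120e+00,  1.58888025e-01,  1.59790271e+00, -7.08670918e-06,
        1.38623612e+00, -2.10088993e-01]), 'qvel': array([-0.00072305, -0.0009919 , -0.00228907,  0.00017247,  0.00095305,
        0.00135699]), 'joint_efforts': array([ 2.08152396e-04, -3.85919166e+01, -3.22432709e+01,  7.00639724e-02,
        3.52010457e-02, -8.01286137e-05]), 'position': array([0.15858905, 0.55219952, 0.21387441]), 'orientation': array([ 7.98804427e-01,  6.01590370e-01, -6.48728240e-04,  3.05612887e-04]), 'contact_force': array([-0.03646358, -0.39232834, -1.30570552]), 'ft_torque': array([ 1.59021451e-02, -1.58826252e-02,  7.74555237e-05]), 'grip_width': 0.09229925627820318}
```

View pics/scene0.png

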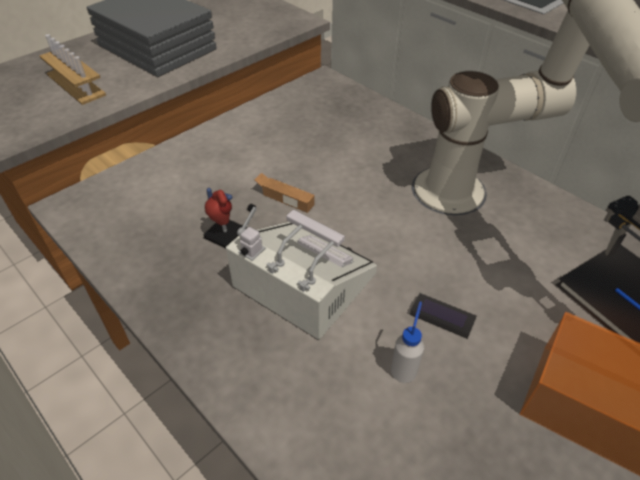

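View pics/side0.png

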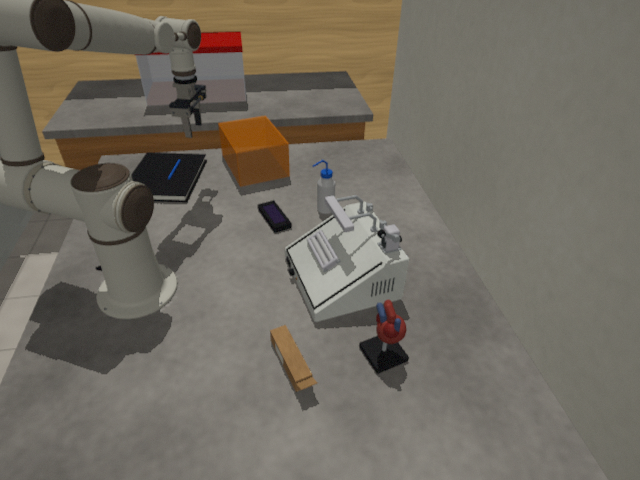

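View pics/wrist0.png

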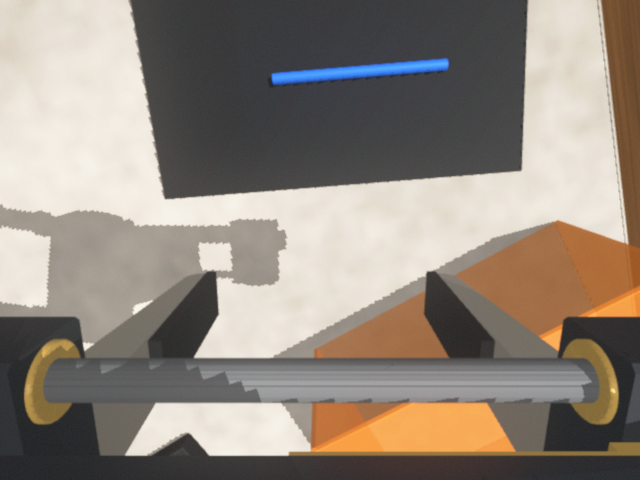

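```bash
python3 - <<'E'
from h import *
a=cam('scene');b=cam('side')
def crop(d,x0,y0,x1,y1):
    return cv2.resize(d['img'][y0:y1,x0:x1,::-1],(790,590),interpolation=cv2.INTER_CUBIC)
cv2.imwrite('pics/sc1.png',crop(a,200,170,400,320)) 
cv2.imwrite('pics/sd1.png',crop(b,250,160,450,310))
for nm,d,uv in [('cover',a,(444,315)),('bottle',a,(405,378)),('carton',a,(285,195)),('heart',a,(224,235))]:
    print(nm,onz(d,uv,0.02).round(3))
print(tri((a,(444,315)),(b,(274,216))))
E
```

```text
cover [0.41  0.288 0.02 ]
bottle [0.612 0.332 0.02 ]
carton [ 0.402 -0.315  0.02 ]
heart [ 0.637 -0.306  0.02 ]
(array([0.40663691, 0.28430839, 0.01059599]), [2.6, 2.6])
```

View pics/sc1.png

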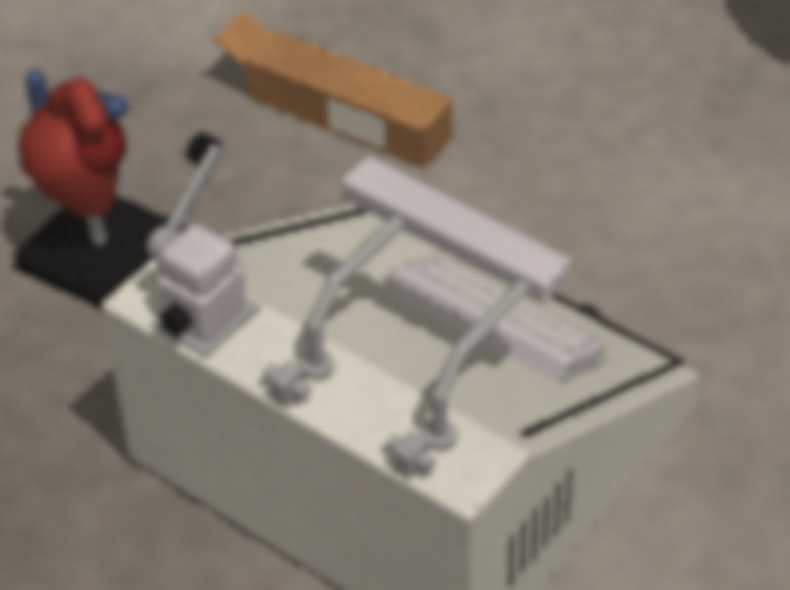

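View pics/sd1.png

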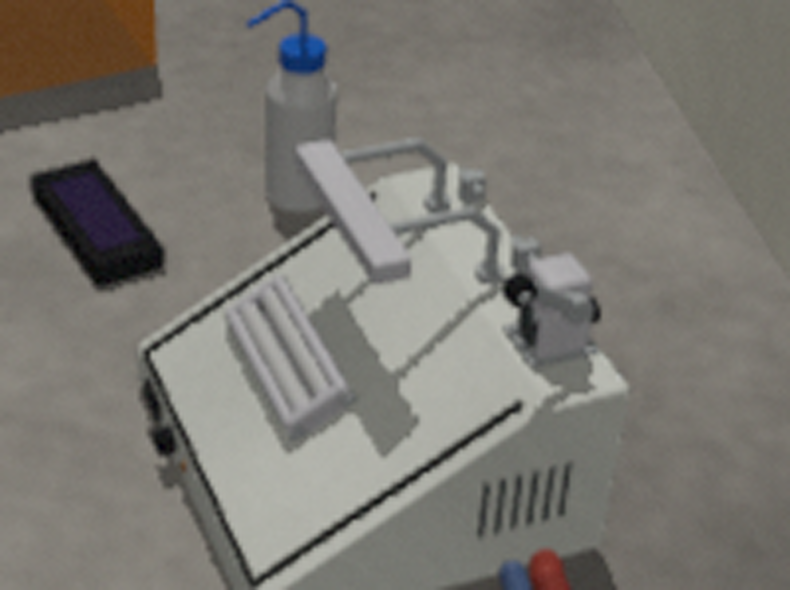

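```bash
cat >> h.py <<'E'
from scipy.spatial.transform import Rotation as Rot
def T():
    s=status.get_state();return s,Rot.from_quat(s['orientation']).as_matrix(),np.array(s['position'])
def go(target,yaw=None):
    """print tool-frame shift to reach target world position"""
    s,R,p=T();sh=R.T@(np.array(target)-p)
    print('t',round(s['time_s'],2),'pos',p.round(4),'shift mm',(sh*1000).round(1),'F',np.round(s['contact_force'],1),'w',round(s['grip_width'],4),'q',np.round(s['q'],2))
    ax=R[:,0];a=np.arctan2(ax[1],ax[0]);print('tool x yaw deg',np.degrees(a).round(1),'z',R[:,2].round(3))
    if yaw is not None:
        d=(yaw-a+np.pi/2)%np.pi-np.pi/2 # world yaw needed (mod pi)
        print('turn about tool z (tool z is down): ',round(-d,4),'or',round(-d+np.pi,3),round(-d-np.pi,3))
E
python3 - <<'E'
from h import *
s,R,p=T();print(R.round(3))
d=cam('wrist');print('cam in tool',R.T@((-d['R'].T@d['t'])-p))
a=cam('scene');b=cam('side')
S=lambda u,v:(200+u/3.95,170+v/3.933)
D=lambda u,v:(250+u/3.95,160+v/3.933)
# viewer: front-left top deck gasket corner; rear-left ledge corner
for n,u,v in [('front-left deck corner',S(697,375),D(142,347)),('gasket FL',S(682,361),D(147,354)),('barR end top',S(372,158),D(408,270)),('barL end',S(570,265),D(300,148)),('roller',S(204,148),D(519,291)),]:
    x,e=tri((a,u),(b,v));print(n,x.round(3),e)
for n,u,z in [('RearL ledge',S(472,520),.155),('RearR ledge',S(105,302),.155),('FL',S(697,375),.04)]: print(n,onz(a,u,z).round(3))
for n,u,z in [('RearR ledge',D(625,387),.155),('FR',D(240,590),.04)]: print(n,onz(b,u,z).round(3))
go((.36,.28,.26))
E
```

```text
[[ 0.276  0.961 -0.   ]
 [ 0.961 -0.276 -0.001]
 [-0.001 -0.    -1.   ]]
cam in tool [ 0.00047421 -0.06765734 -0.16936513]
front-left deck corner [0.426 0.074 0.038] [2.3, 2.3]
gasket FL [0.428 0.061 0.043] [3.0, 3.0]
barR end top [ 0.578 -0.085  0.222] [12.4, 12.4]
barL end [0.543 0.062 0.219] [2.1, 2.1]
roller [ 0.644 -0.145  0.238] [1.5, 1.5]
RearL ledge [0.675 0.121 0.155]
RearR ledge [ 0.723 -0.152  0.155]
FL [0.425 0.075 0.04 ]
RearR ledge [ 0.724 -0.154  0.155]
FR [ 0.465 -0.187  0.04 ]
t 0.4 pos [0.1588 0.5525 0.2144] shift mm [-206.4  268.7  -45.5] F [0.6 0.2 0.2] w 0.0922 q [ 1.08  0.16  1.6   0.    1.39 -0.21]
tool x yaw deg 74.0 z [-0. -0. -1.]
```

```bash
python3 -m creep '[[[-0.03,0.05,-0.035],0],[[-0.06,0.1,-0.035],0],[[-0.09,0.15,-0.035],0],[[-0.12,0.2,-0.035],0],[[-0.15,0.255,-0.035],0],[[-0.188,0.315,-0.035],0],[[-0.188,0.315,-0.035],0],[[-0.188,0.315,-0.035],0]]'
python3 - <<'E'
from h import *
cam('wrist','w1.png');go((.41,.285,.25))
E
```

```text
time_s: 1.4
position: [0.4095, 0.2849, 0.2495]
orientation: [0.799, 0.601, -0.0, -0.0]
contact_force: [0.1, 1.7, 0.6]
grip_width: 0.0918
t 1.45 pos [0.409  0.2856 0.2494] shift mm [-0.3  1.1 -0.6] F [ 0.1 -0.4 -0.4] w 0.0922 q [ 0.37 -0.06  1.76  0.    1.45 -0.93]
tool x yaw deg 74.0 z [-0.001  0.    -1.   ]
```

View pics/w1.png

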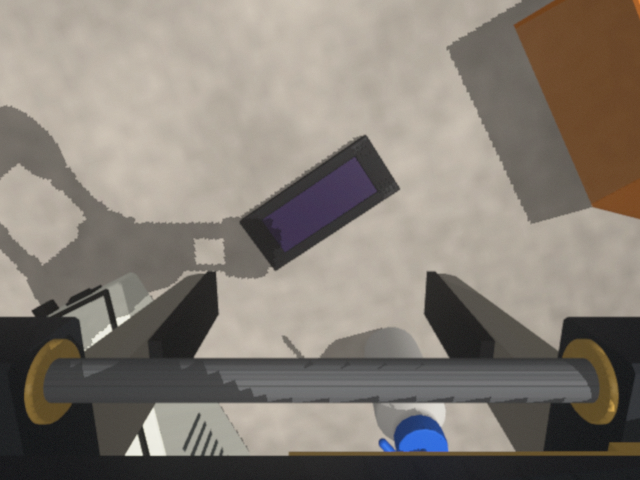

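```bash
python3 - <<'E'
from h import *
d=cam('wrist');a=cam('side')
def rect(d,box):
    im=d['img'].astype(int);m=((im.max(2)<95)&((im[:,:,2]-im[:,:,0]>-8)))
    M=np.zeros(m.shape,np.uint8);x0,y0,x1,y1=box;M[y0:y1,x0:x1]=m[y0:y1,x0:x1]
    M=cv2.morphologyEx(M,cv2.MORPH_OPEN,np.ones((5,5)) if box[2]-box[0]>80 else np.ones((3,3)))
    cs,_=cv2.findContours(M,0,2);c=max(cs,key=cv2.contourArea)
    return c
c=rect(d,(225,120,420,285));h=cv2.convexHull(c);ap=cv2.approxPolyDP(h,6,True)[:,0];print(ap.tolist(),cv2.contourArea(c))
P=np.array([onz(d,u,.023) for u in ap]);print(P.round(4).tolist())
for z in(.0,.023):
    q=np.array([onz(d,u,z)[:2] for u in c[:,0]],np.float32);print(z,cv2.minAreaRect(q))
c=rect(a,(245,190,305,240));h=cv2.convexHull(c);ap=cv2.approxPolyDP(h,3,True)[:,0];print('side',ap.tolist(),cv2.contourArea(c))
print([onz(a,u,.023).round(3).tolist() for u in ap])
E
```

```text
[[366, 138], [397, 190], [273, 269], [240, 220]] 9323.5
[[0.3557, 0.3452, 0.023], [0.4112, 0.3618, 0.023], [0.4547, 0.2224, 0.023], [0.3976, 0.2064, 0.023]]
0.0 ((0.40820297598838806, 0.2824126183986664), (0.06592749059200287, 0.15733298659324646), 18.06123161315918)
0.023 ((0.4046876132488251, 0.28363317251205444), (0.06230742111802101, 0.14869393408298492), 18.06122589111328)
side [[258, 204], [274, 201], [291, 223], [290, 231], [280, 236], [274, 234]] 627.5
[[0.359, 0.344, 0.023], [0.416, 0.354, 0.023], [0.46, 0.217, 0.023], [0.452, 0.175, 0.023], [0.417, 0.154, 0.023], [0.399, 0.167, 0.023]]
```

```bash
python3 -m creep '[[[-0.04,0.012,-0.035],-0.1],[[-0.09,0.026,-0.07],-0.2],[[-0.15,0.045,-0.07],-0.3],[[-0.2,0.06,-0.07],-0.4],[[-0.25,0.075,-0.07],-0.454],[[-0.3,0.097,-0.07],-0.454],[[-0.3,0.097,-0.07],-0.454],[[-0.3,0.097,-0.07],-0.454]]'
python3 - <<'E'
from h import *
cam('wrist','w2.png');go((.42,-.03,.32))
E
```

```text
time_s: 2.55
position: [0.4196, -0.0277, 0.3194]
orientation: [0.642, 0.767, 0.0, -0.0]
contact_force: [0.4, -0.0, 0.7]
grip_width: 0.092
t 2.6 pos [ 0.4197 -0.0274  0.3195] shift mm [-2.6 -0.1 -0.5] F [ 0.4  0.3 -0.2] w 0.0919 q [-0.35 -0.31  1.83  0.    1.62 -2.1 ]
tool x yaw deg 100.2 z [-0.     0.001 -1.   ]
```

View pics/w2.png

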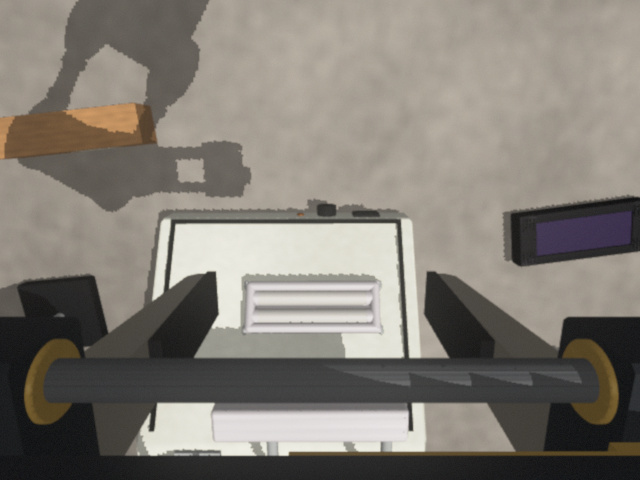

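```bash
python3 - <<'E'
from h import *
import pickle
d=cam('wrist');pickle.dump(d,open('wA.pkl','wb'))
cv2.imwrite('pics/w2c.png',cv2.resize(d['img'][190:360,140:440,::-1],(800,453),interpolation=cv2.INTER_CUBIC))
E
python3 -m creep '[[[0.03,-0.02,0],0],[[0.06,-0.04,0],0],[[0.09,-0.06,-0.02],0],[[0.09,-0.06,-0.02],0],[[0.09,-0.06,-0.02],0]]'
python3 - <<'E'
from h import *
import pickle
d=cam('wrist','w3.png');pickle.dump(d,open('wB.pkl','wb'))
E
```

```text
time_s: 3.28
position: [0.3447, 0.051, 0.3393]
orientation: [0.64, 0.768, 0.0, -0.0]
contact_force: [-0.6, -0.4, 0.4]
grip_width: 0.0924
```

View pics/w2c.png

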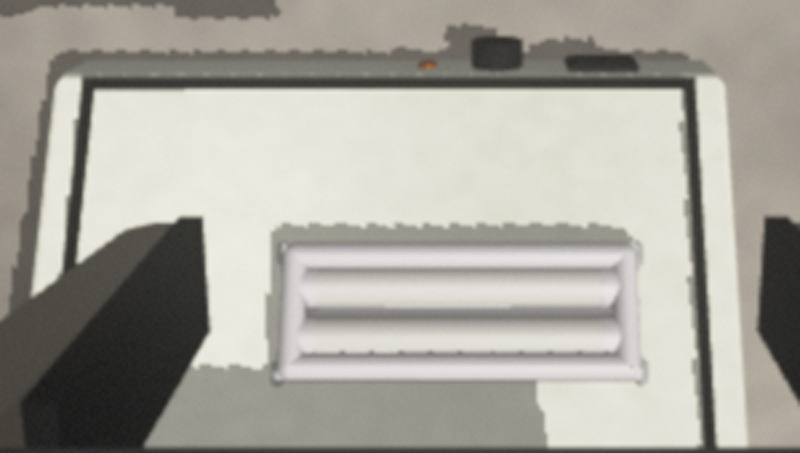

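View pics/w3.png

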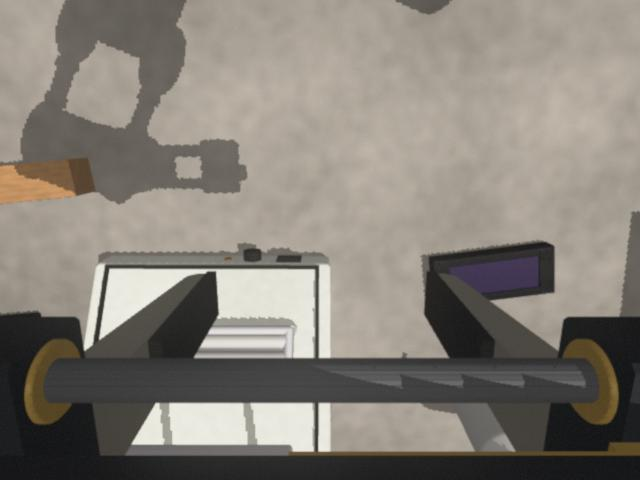

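```bash
python3 -m creep '[[[-0.02,0.04,0],0],[[-0.04,0.08,0],0],[[-0.06,0.12,0],0],[[-0.07,0.14,0.0],0],[[-0.07,0.14,0.0],0],[[-0.07,0.14,0.0],0]]'
python3 - <<'E'
from h import *
import pickle
d=cam('wrist','w3.png');pickle.dump(d,open('wB.pkl','wb'))
cv2.imwrite('pics/w3c.png',cv2.resize(d['img'][100:355,140:440,::-1],(800,680),interpolation=cv2.INTER_CUBIC)[:600])
E
```

```text
time_s: 4.08
position: [0.4945, 0.0069, 0.3382]
orientation: [0.641, 0.768, -0.0, -0.001]
contact_force: [0.2, 0.1, -0.2]
grip_width: 0.0918
```

View pics/w3.png

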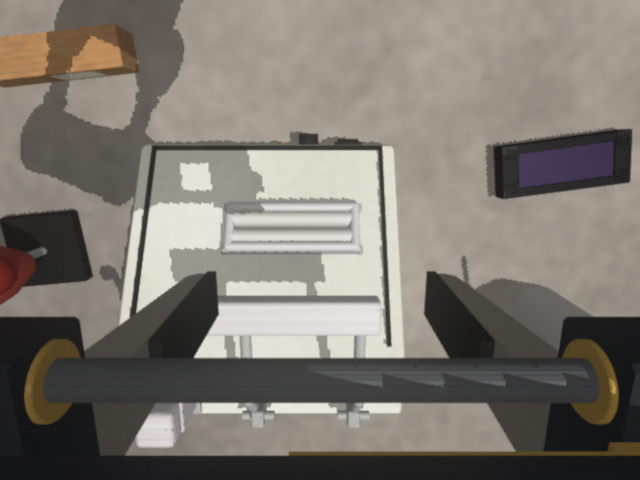

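View pics/w3c.png

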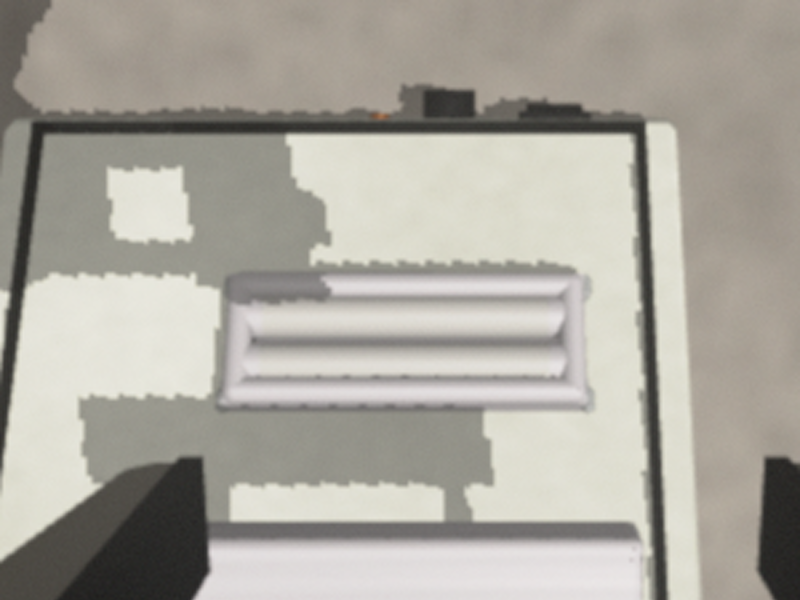

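```bash
cat > m.py <<'E'
from h import *
import pickle
A=pickle.load(open('wA.pkl','rb'));B=pickle.load(open('wB.pkl','rb'))
k=800/300
a=lambda u,v:(140+u/k,190+v/k)
b=lambda u,v:(140+u/k,100+v/k)
if __name__=='__main__':
    P={}
    for n,u,v in [('FR',(287,246),(231,274)),('FL',(635,246),(583,274)),('RL',(641,380),(590,407)),('RR',(279,380),(223,407)),('gFL',(693,82),(643,125)),('gFR',(88,82),(37,125))]:
        x,e=tri((A,a(*u)),(B,b(*v)));P[n]=x;print(n,x.round(4),e)
    f=P['FL']-P['FR'];r=P['RL']-P['RR'];print('len',np.linalg.norm(f),np.linalg.norm(r),'yaw',np.degrees(np.arctan2(-f[0],f[1])),np.degrees(np.arctan2(-r[0],r[1])))
    g=P['gFL']-P['gFR'];print('g',np.linalg.norm(g),np.degrees(np.arctan2(-g[0],g[1])))
    mf=(P['FL']+P['FR'])/2;mr=(P['RL']+P['RR'])/2;print('mid front',mf,'rear',mr,'dist',np.linalg.norm(mr-mf),'slope',np.degrees(np.arcsin((mr-mf)[2]/np.linalg.norm(mr-mf))))
    th=np.radians(10);ux=np.array([np.cos(th),np.sin(th),0]);c=np.cos(np.pi/6);s=.5
    bx=c*ux+[0,0,s];bz=-s*ux+np.array([0,0,c])
    print('centre from front top', (mf+.026*bx-.018*bz).round(4),'from rear bottom',(mr-.026*bx).round(4),'rear top',(mr-.026*bx-.018*bz).round(4))
E
python3 m.py
```

```text
FR [ 0.5079 -0.0869  0.0927] [0.4, 0.4]
FL [0.484  0.0452 0.0919] [0.2, 0.2]
RL [0.5319 0.0562 0.1058] [0.5, 0.5]
RR [ 0.5564 -0.0807  0.107 ] [0.3, 0.3]
gFL [0.4248 0.0628 0.0468] [0.1, 0.1]
gFR [ 0.4699 -0.1833  0.0451] [0.2, 0.2]
len 0.134228146607228 0.13906991020277742 yaw 10.242405875272544 10.138298334764771
g 0.2502113905786144 10.375381403382475
mid front [ 0.49593871 -0.02083081  0.09230137] rear [ 0.54417069 -0.01220532  0.10639165] dist 0.05098292259269944 slope 16.04381920723278
centre from front top [ 0.527  -0.0154  0.0897] from rear bottom [ 0.522  -0.0161  0.0934] rear top [ 0.5309 -0.0146  0.0778]
```

```bash
cat >> h.py <<'E'
C=np.array([.5235,-.0155,.0933]);th=np.radians(10.25)
ux=np.array([np.cos(th),np.sin(th),0]);uy=np.array([-np.sin(th),np.cos(th),0]);uz=np.array([0,0,1.])
V=np.array([ux,uy,uz])   # V@(X-C) -> level viewer coords about bay centre
bx=np.cos(np.pi/6)*ux+.5*uz;bz=-.5*ux+np.cos(np.pi/6)*uz
def W(x,y,z): return C+x*ux+y*uy+z*uz
def Wb(x,y,z): return C+x*bx+y*uy+z*bz
E
python3 - <<'E'
from m import *
for z in (.208,.226):
    print(z,[(V@(onz(B,b(*u),z)-C)).round(4).tolist() for u in [(640,525),(640,560),(300,525)]])
s,d=cam('scene'),cam('side')
S=lambda u,v:(200+u/3.95,170+v/3.933)
D=lambda u,v:(250+u/3.95,160+v/3.933)
for n,dd,u in [('R front top',s,S(372,158)),('L front',s,S(570,262)),('R rear',s,S(343,180)),('L rear',s,S(548,285)),('side R',d,D(375,268)),('side Rrear',d,D(409,262)),('L',d,D(298,148)),('Lr',d,D(333,142))]:
    print(n,(V@(onz(dd,u,.226)-C)).round(4))
print('roller',V@(np.array([.644,-.145,.238])-C))
E
```

```text
0.208 [[0.0282, 0.0744, 0.1147], [0.0392, 0.0748, 0.1147], [0.0283, -0.025, 0.1147]]
0.226 [[0.021, 0.0716, 0.1327], [0.0313, 0.072, 0.1327], [0.0211, -0.0218, 0.1327]]
R front top [ 0.0328 -0.0698  0.1327]
L front [0.0346 0.0754 0.1327]
R rear [ 0.0581 -0.0719  0.1327]
L rear [0.057  0.0755 0.1327]
side R [ 0.0276 -0.0851  0.1327]
side Rrear [ 0.0508 -0.0862  0.1327]
L [0.029  0.0609 0.1327]
Lr [0.0551 0.0602 0.1327]
roller [ 0.09553321 -0.14887547  0.1447    ]
```

```bash
python3 - <<'E'
from h import *
go((.3849,.3445,.12),np.radians(18.06))
E
```

```text
t 4.22 pos [0.4945 0.0071 0.339 ] shift mm [351.5 -47.1 219.2] F [ 0.3  0.  -0.1] w 0.0918 q [-0.23 -0.11  1.62  0.    1.62 -1.98]
tool x yaw deg 100.3 z [-0.001  0.    -1.   ]
turn about tool z (tool z is down):  1.436 or 4.578 -1.706
```

```bash
python3 -m creep '[[[0.05,-0.04,0],0.18],[[0.11,-0.047,0],0.36],[[0.17,-0.047,0.0],0.54],[[0.22,-0.047,0.03],0.72],[[0.27,-0.047,0.06],0.9],[[0.32,-0.047,0.09],1.08],[[0.351,-0.047,0.12],1.26],[[0.351,-0.047,0.17],1.436]]' 100
python3 - <<'E'
from h import *
go((.3849,.3445,.06),np.radians(18.06))
E
```

```text
time_s: 5.22
position: [0.3847, 0.347, 0.1695]
orientation: [0.982, 0.191, 0.002, -0.001]
contact_force: [1.4, -0.5, -0.5]
grip_width: 0.092
t 5.22 pos [0.3847 0.347  0.1695] shift mm [ -1.1   2.6 109.5] F [ 1.4 -0.5 -0.5] w 0.092 q [0.5  0.05 1.81 0.   1.28 0.11]
tool x yaw deg 22.0 z [ 0.003  0.003 -1.   ]
turn about tool z (tool z is down):  0.0691 or 3.211 -3.072
```

```bash
python3 -m creep '[[[-0.001,0.002,0.05],0.069],[[-0.001,0.002,0.09],0.069],[[-0.001,0.002,0.11],0.069],[[-0.001,0.002,0.11],0.069]]' 
python3 - <<'E'
from h import *
cam('wrist','w4.png')
go((.3849,.3445,.006),np.radians(18.06))
E
```

```text
time_s: 5.72
position: [0.3832, 0.3443, 0.0583]
orientation: [0.988, 0.157, 0.0, -0.001]
contact_force: [1.0, -0.3, 0.3]
grip_width: 0.0913
t 5.78 pos [0.3844 0.345  0.0598] shift mm [ 0.1  0.7 53.8] F [ 0.6 -0.2  0.2] w 0.0918 q [0.5  0.19 1.89 0.   1.06 0.18]
tool x yaw deg 18.1 z [ 0.002  0.003 -1.   ]
turn about tool z (tool z is down):  0.0003 or 3.142 -3.141
```

View pics/w4.png

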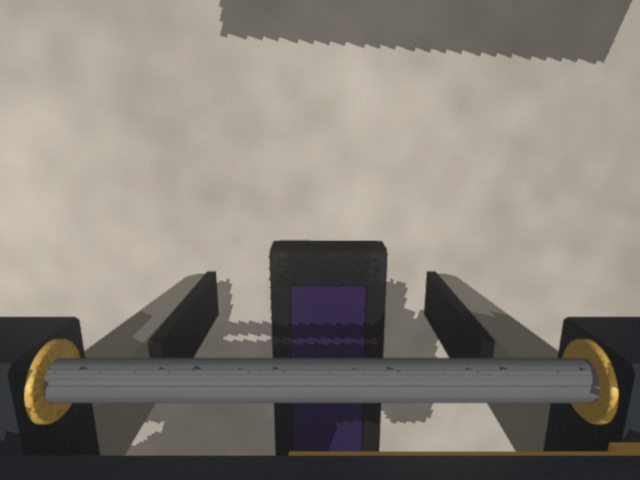

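```bash
python3 - <<'E'
from h import *
d=cam('wrist');s,R,p=T()
for u in [(272,241),(386,241),(278,452),(380,452)]: print((R.T@(onz(d,u,.023)-p)*1000).round(1))
E
python3 -m creep '[[[0.003,0,0.025],0],[[0.003,0,0.045],0],[[0.003,0,0.054],0],[[0.003,0,0.054],0],[[0.003,0,0.054],0]]'
```

```text
[-27.1 -15.2  37.6]
[ 32.1 -15.3  37.9]
[-27.1 114.   37.3]
[ 33.5 114.   37.6]
time_s: 6.45
position: [0.3893, 0.347, 0.0079]
orientation: [0.988, 0.157, 0.003, -0.002]
contact_force: [-0.8, -0.3, -0.7]
grip_width: 0.0919
```

```bash
python3 -m creep '[[[0,0,0.0015],0],[[0,0,0.0015],0],[[0,0,0.0015],0],[[0,0,0.0015],0],[[0,0,0.0015],0],[[0,0,0.0015],0]]' 0
python3 - <<'E'
from h import *
go((.3849,.3445,.12),np.radians(10.25))
E
```

```text
time_s: 7.2
position: [0.389, 0.347, 0.0064]
orientation: [0.988, 0.157, 0.003, -0.002]
contact_force: [-2.4, -1.6, 4.8]
grip_width: 0.0616
t 7.2 pos [0.389  0.347  0.0064] shift mm [  -3.9    0.8 -113.6] F [-2.4 -1.6  4.8] w 0.0616 q [0.5  0.29 1.9  0.   0.95 0.18]
tool x yaw deg 18.1 z [ 0.005  0.005 -1.   ]
turn about tool z (tool z is down):  0.1365 or 3.278 -3.005
```

Gripped (61.6 mm). Lift and look.

```bash
python3 -m creep '[[[0,0,-0.02],0],[[0,0,-0.06],0],[[0,0,-0.12],0],[[0,0,-0.18],0],[[0,0,-0.23],0],[[0,0,-0.25],0],[[0,0,-0.25],0]]'
python3 - <<'E'
from h import *
cam('wrist','w5.png');d=cam('side');cv2.imwrite('pics/sd5.png',cv2.resize(d['img'][90:310,200:450,::-1],(790,695))[:600])
go(W(-.012,.117,.16),np.radians(10.25))
E
```

```text
time_s: 8.07
position: [0.3887, 0.3464, 0.2579]
orientation: [0.988, 0.157, 0.005, -0.002]
contact_force: [0.3, 0.3, -1.9]
grip_width: 0.0616
t 8.18 pos [0.3872 0.3456 0.2548] shift mm [ 21.6 268.    1. ] F [ 0.  -0.8 -1.1] w 0.0619 q [ 0.49 -0.02  1.7   0.    1.45  0.18]
tool x yaw deg 18.1 z [ 0.004  0.004 -1.   ]
turn about tool z (tool z is down):  0.1365 or 3.278 -3.005
```

View pics/w5.png

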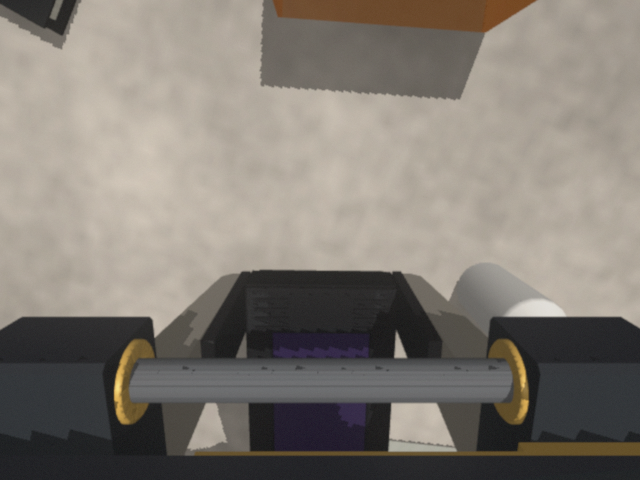

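View pics/sd5.png

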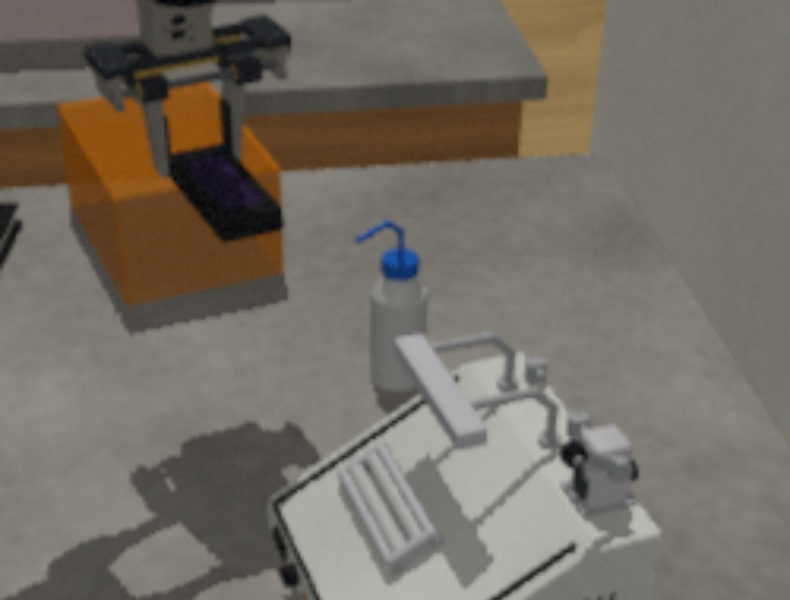

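```bash
python3 - <<'E'
from h import *
s,R,p=T();d=cam('side');w=cam('wrist')
f=lambda x,y,z:p+R@np.array([x,y,z])/1000
def k(P): u=proj(d,P)[0];return ((u-[200,90])*3.16).round(0).tolist()
for n,y in (('near',-15),('far',135)):
    for dr in (0,3,6):
        a=np.radians(dr);zz=-16.6
        for x in(-31,31):
            P=f(x,y*np.cos(a)-0*zz*np.sin(a),zz+y*np.sin(a));print(n,dr,x,k(P),proj(w,P)[0].round(0) if n=='near' else '')
E
```

```text
near 0 -31 [159.0, 152.0] [244. 276.]
near 0 31 [217.0, 139.0] [403. 276.]
near 3 -31 [159.0, 151.0] [244. 276.]
near 3 31 [217.0, 139.0] [403. 277.]
near 6 -31 [159.0, 150.0] [244. 277.]
near 6 31 [217.0, 138.0] [403. 277.]
far 0 -31 [217.0, 218.0] 
far 0 31 [278.0, 204.0] 
far 3 -31 [218.0, 225.0] 
far 3 31 [278.0, 210.0] 
far 6 -31 [218.0, 231.0] 
far 6 31 [278.0, 217.0]
```

```bash
python3 -m creep '[[[0.004,0.045,0],0.04],[[0.008,0.1,0],0.08],[[0.012,0.15,0],0.12],[[0.016,0.2,0],0.1365],[[0.02,0.24,0],0.1365],[[0.022,0.264,0.0],0.1365],[[0.022,0.264,0],0.1365],[[0.022,0.264,0],0.1365]]'
python3 - <<'E'
from h import *
go(W(-.011,.119,.06),np.radians(10.25));s,R,p=T();print('V',V@(p-C))
E
```

```text
time_s: 9.28
position: [0.4889, 0.1018, 0.2529]
orientation: [0.996, 0.089, 0.0, -0.002]
contact_force: [-0.6, 0.7, -1.2]
grip_width: 0.0618
t 9.28 pos [0.4889 0.1018 0.2529] shift mm [ 2.1  2.9 99.5] F [-0.6  0.7 -1.2] w 0.0618 q [-0.04 -0.07  1.75  0.    1.45 -0.22]
tool x yaw deg 10.3 z [ 0.001  0.003 -1.   ]
turn about tool z (tool z is down):  0.0002 or 3.142 -3.141
V [-0.01317076  0.12160883  0.15955019]
```

```bash
python3 -m creep '[[[0.002,0.002,0.03],0],[[0.002,0.002,0.06],0],[[0.002,0.002,0.09],0],[[0.002,0.002,0.1],0],[[0.002,0.002,0.1],0]]'
python3 - <<'E'
from h import *
s,R,p=T();print('V',V@(p-C),s['contact_force'])
for n in('scene','side'):
    d=cam(n);x,y=(220,190) if n=='scene' else (270,150)
    cv2.imwrite(f'pics/{n}6.png',cv2.resize(d['img'][y:y+120,x:x+160,::-1],(800,600),interpolation=cv2.INTER_CUBIC))
E
```

```text
time_s: 9.9
position: [0.4908, 0.1012, 0.1527]
orientation: [0.996, 0.09, -0.0, -0.002]
contact_force: [0.5, -0.4, -1.6]
grip_width: 0.062
V [-0.01137082  0.12064479  0.05938165] [ 0.48808658 -0.35639616 -1.55864715]
```

View pics/scene6.png

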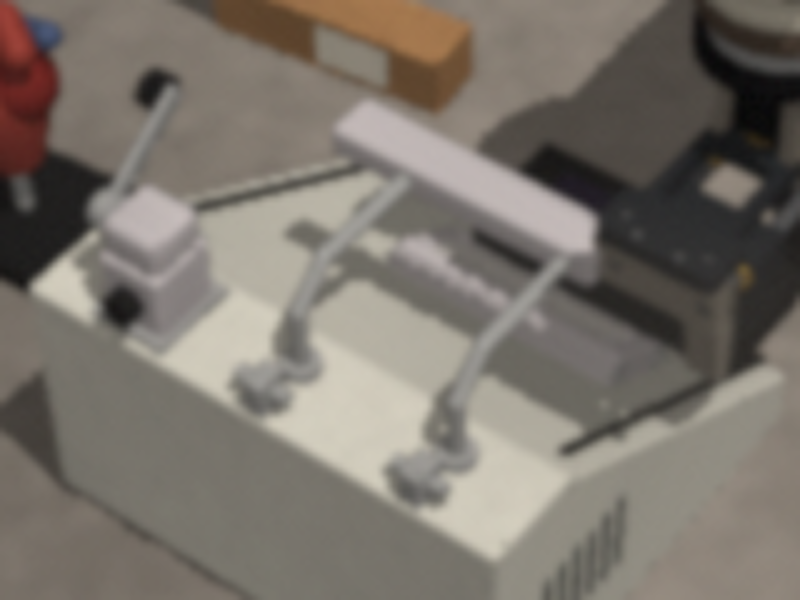

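View pics/side6.png

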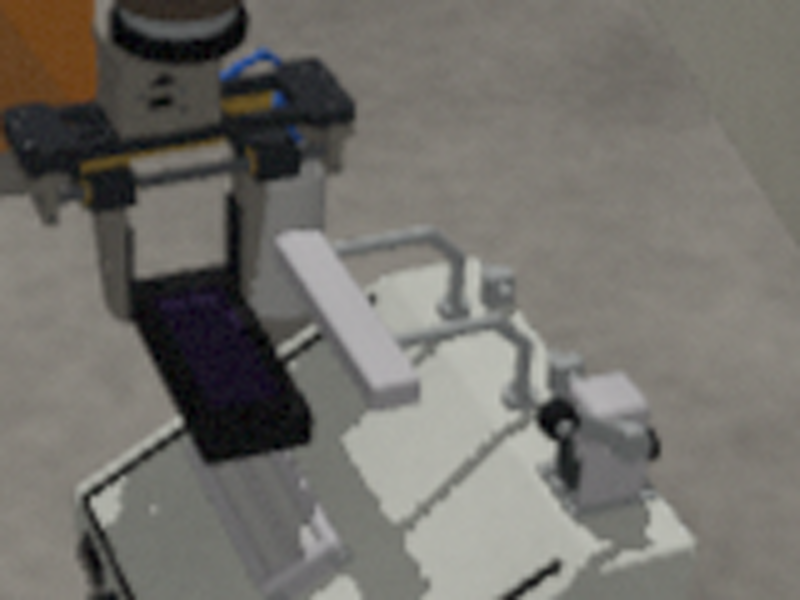

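```bash
python3 -m creep '[[[0,0,0.01],0],[[0,0,0.016],0],[[0,0,0.019],0],[[0,0,0.019],0]]'
python3 -m creep '[[[0,0,0.002],0],[[0,0,0.002],0]]';python3 -m creep '[[[0,0,0.002],0],[[0,0,0.002],0]]'
python3 - <<'E'
from h import *
s,R,p=T();print('V',V@(p-C),s['contact_force'])
E
```

```text
time_s: 10.5
position: [0.4919, 0.1009, 0.1348]
orientation: [0.996, 0.09, 0.001, -0.002]
contact_force: [0.0, -0.6, -1.7]
grip_width: 0.0619
time_s: 10.75
position: [0.4919, 0.1009, 0.1328]
orientation: [0.996, 0.09, 0.001, -0.002]
contact_force: [0.2, 0.3, -1.6]
grip_width: 0.0616
time_s: 11.0
position: [0.4918, 0.1009, 0.1306]
orientation: [0.996, 0.09, 0.001, -0.002]
contact_force: [0.9, -0.5, -1.2]
grip_width: 0.0619
V [-0.01050375  0.12019623  0.0373241 ] [ 0.90851112 -0.54402055 -1.24763276]
```

```bash
for i in 1 2; do python3 -m creep '[[[0,0,0.0015],0],[[0,0,0.0015],0]]' | grep -E "pos|force"; done
```

```text
position: [0.4916, 0.1009, 0.1289]
contact_force: [-0.1, -0.6, -2.1]
position: [0.4915, 0.101, 0.1272]
contact_force: [0.1, -0.1, -1.8]
```

```bash
for i in 1 2; do python3 -m creep '[[[0,0,0.0015],0],[[0,0,0.0015],0]]' | grep -E "pos|force"; done
```

```text
position: [0.4914, 0.1009, 0.1256]
contact_force: [-0.5, -1.0, -2.6]
position: [0.4913, 0.1009, 0.124]
contact_force: [0.4, 0.9, -1.7]
```

```bash
python3 - <<'E'
from h import *
s,R,p=T();print(V@(p-C))
d=cam('side');x,y=(290,190)
im=cv2.resize(d['img'][y:y+90,x:x+120,::-1],(800,600),interpolation=cv2.INTER_CUBIC)
cv2.imwrite('pics/side7.png',im)
f=lambda x,y,z:p+R@np.array([x,y,z])/1000
for X in(-31,31):
  for z in(-16.6,6.4): print(X,z,((proj(d,f(X,135,z))[0]-[x,y])*6.667).round())
for q in [(-26,-68.5,18),(26,-68.5,18),(26,68.5,18),(26,-17,18),(-26,-17,18)]: print(q,((proj(d,Wb(*(np.array(q)/1000)))[0]-[x,y])*6.667).round())
E
```

```text
[-0.01095805  0.12029554  0.03067205]
-31 -16.6 [133. 355.]
-31 6.4 [133. 398.]
31 -16.6 [275. 324.]
31 6.4 [273. 367.]
(-26, -68.5, 18) [200. 514.]
(26, -68.5, 18) [306. 442.]
(26, 68.5, 18) [192. 247.]
(26, -17, 18) [261. 365.]
(-26, -17, 18) [158. 435.]
```

View pics/side7.png

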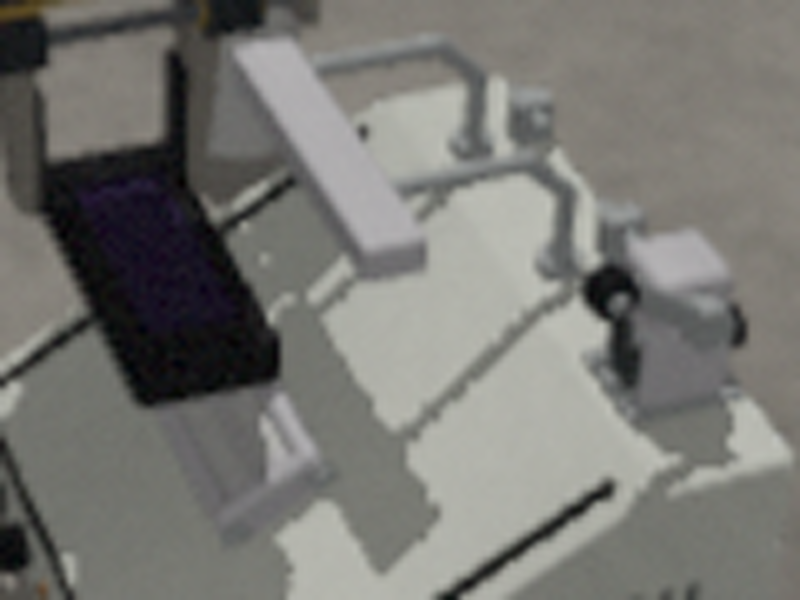

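```bash
for i in 1 2 3; do python3 -m creep '[[[0,0,0.0015],0],[[0,0,0.0015],0]]' | grep -E "pos|force"; done
```

```text
position: [0.4915, 0.1009, 0.1227]
contact_force: [0.7, 0.2, -0.3]
position: [0.4918, 0.1009, 0.1214]
contact_force: [-0.0, 0.8, 0.5]
position: [0.4918, 0.1008, 0.1199]
contact_force: [-0.6, 0.4, 1.0]
```

```bash
python3 -m creep '[[[0.002,0,0],0],[[0.002,0,0],0]]';  python3 -m creep '[[[0,0,0],0],[[0,0,0],0],[[0,0,0],0],[[0,0,0],0]]' 80
python3 - <<'E'
from h import *
s,R,p=T();print(V@(p-C))
d=cam('side');x,y=(290,190)
im=cv2.resize(d['img'][y:y+90,x:x+120,::-1],(800,600),interpolation=cv2.INTER_CUBIC)
cv2.imwrite('pics/side8.png',im)
d=cam('scene');x,y=(250,190)
cv2.imwrite('pics/scene8.png',cv2.resize(d['img'][y:y+90,x:x+120,::-1],(800,600),interpolation=cv2.INTER_CUBIC))
E
```

```text
time_s: 13.05
position: [0.4941, 0.1011, 0.12]
orientation: [0.996, 0.09, 0.001, -0.001]
contact_force: [0.2, -0.0, 0.6]
grip_width: 0.0615
time_s: 13.55
position: [0.4941, 0.1012, 0.12]
orientation: [0.996, 0.09, 0.001, -0.001]
contact_force: [0.0, -0.5, 0.7]
grip_width: 0.0732
[-0.00817745  0.12002346  0.02665733]
```

View pics/side8.png

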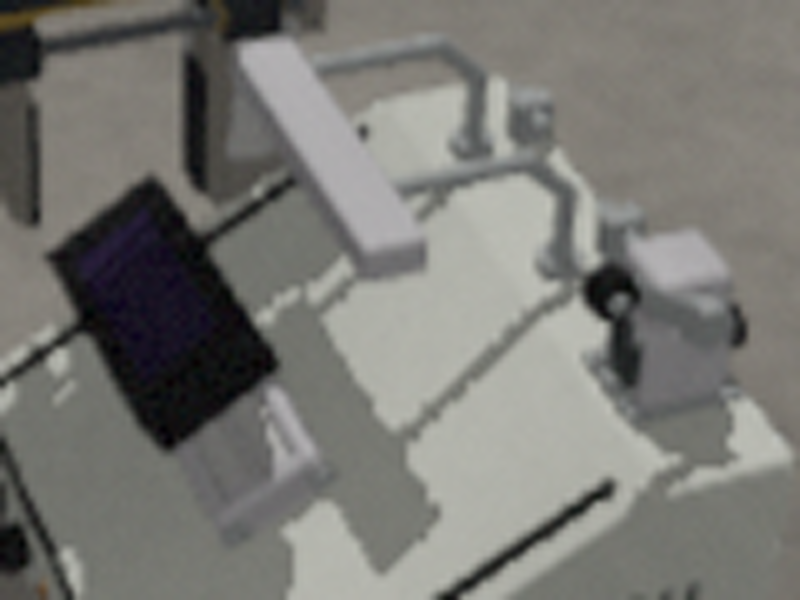

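View pics/scene8.png

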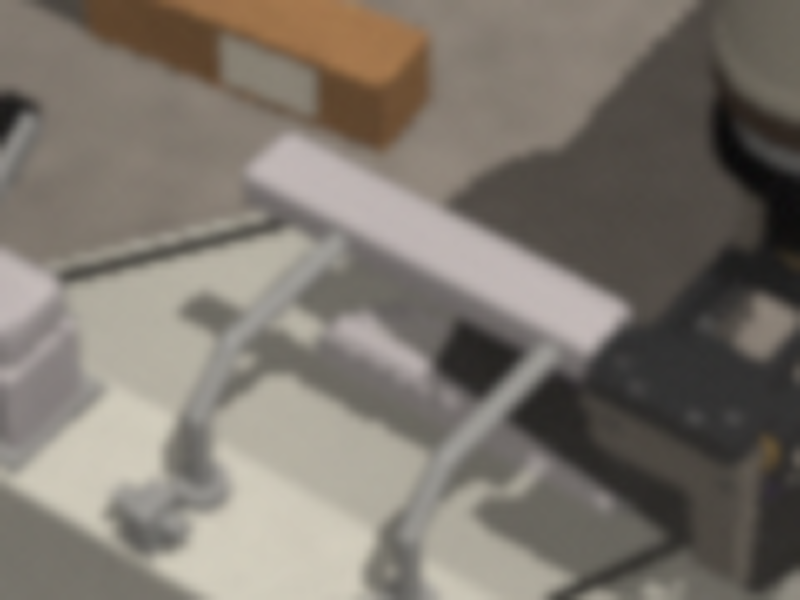

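```bash
python3 -m creep '[[[0,-0.0,-0.03],0],[[0,-0.0,-0.09],0],[[0,-0.0,-0.15],0],[[0,-0.04,-0.2],0],[[0,-0.06,-0.2],0],[[0,-0.06,-0.2],0]]'
python3 - <<'E'
from h import *
s,R,p=T();print(V@(p-C))
cam('wrist','w9.png')
d=cam('side');x,y=(290,190)
im=cv2.resize(d['img'][y:y+90,x:x+120,::-1],(800,600),interpolation=cv2.INTER_CUBIC)
cv2.imwrite('pics/side9.png',im)
d=cam('scene');x,y=(250,190)
cv2.imwrite('pics/scene9.png',cv2.resize(d['img'][y:y+90,x:x+120,::-1],(800,600),interpolation=cv2.INTER_CUBIC))
E
```

```text
time_s: 14.4
position: [0.4828, 0.1604, 0.3206]
orientation: [0.996, 0.091, 0.002, -0.001]
contact_force: [0.2, -0.4, -1.1]
grip_width: 0.0733
[-0.00871256  0.18036591  0.2272631 ]
```

View pics/w9.png

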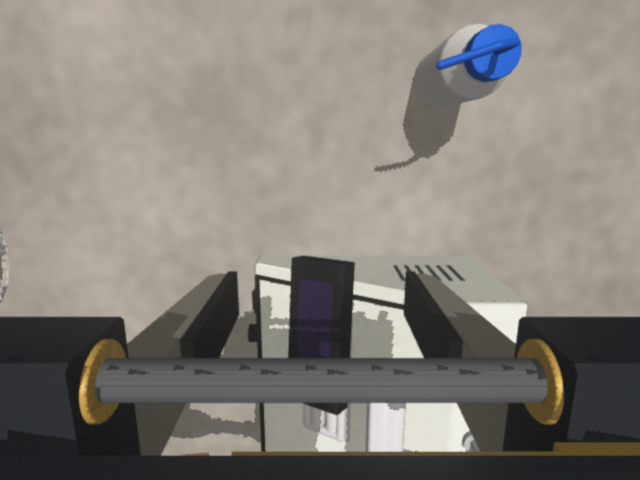

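View pics/side9.png

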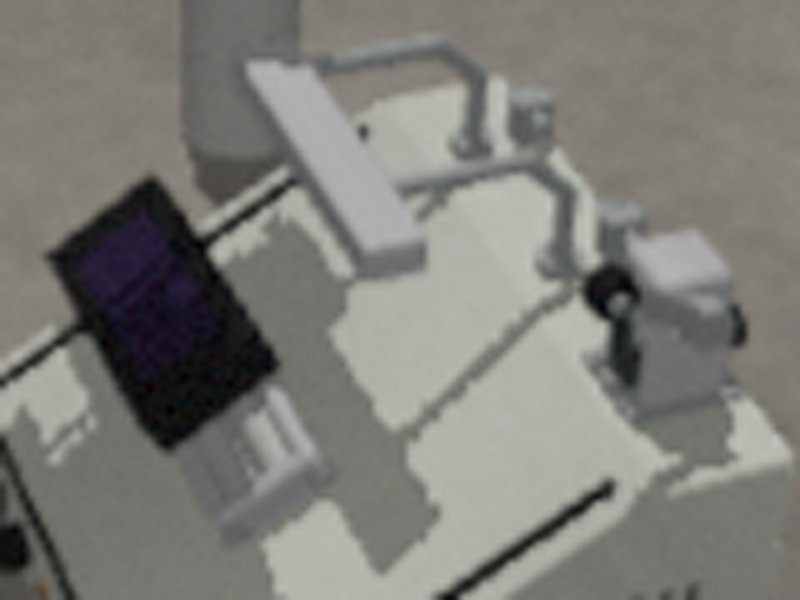

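View pics/scene9.png

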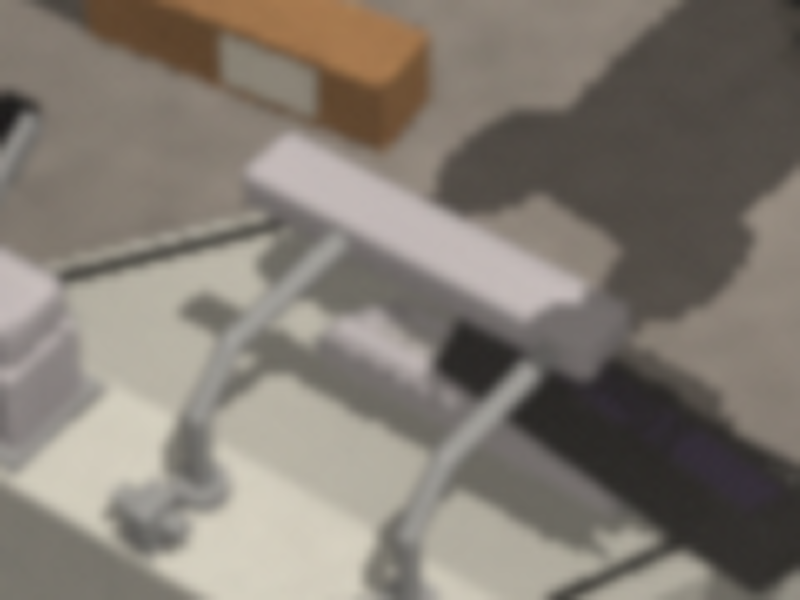

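```bash
python3 - <<'E'
from h import *
B=np.array([bx,uy,bz])
d=cam('side');w=cam('wrist')
cv2.imwrite('pics/w9c.png',cv2.resize(w['img'][230:450,230:470,::-1],(654,600),interpolation=cv2.INTER_CUBIC))
g=lambda u,v:(290+u/6.667,190+v/6.667)
for n,a,b in [('front+y',(292,257),(50,257)),('rear+y',(354,263),(152,178))]:
    x,e=tri((w,a),(d,g(*b)));print(n,x.round(4),e,'bay',(B@(x-C)*1000).round(1))
E
```

```text
front+y [0.4648 0.103  0.0859] [3.1, 3.1] bay [-35.5 127.   12. ]
rear+y [0.5191 0.117  0.1151] [2.3, 2.3] bay [ 27.5 131.2   9.2]
```

View pics/w9c.png

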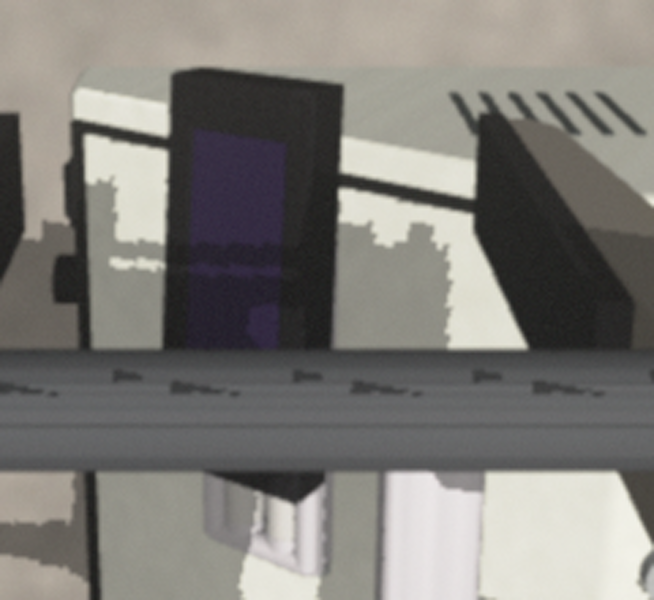

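```bash
python3 -m creep '[[[0,0,0],-0.18],[[0,0,0],-0.36],[[0,0,0],-0.54],[[0,0,0],-0.72],[[0,0,0],-0.9],[[0,0,0],-1.08],[[0,0,0],-1.26],[[0,0,0],-1.44]]' 0
python3 - <<'E'
from h import *
go(W(-.016,.165,.05),np.radians(100.25))
E
```

```text
time_s: 15.65
position: [0.4827, 0.158, 0.3184]
orientation: [0.688, 0.726, 0.001, -0.001]
contact_force: [0.8, 0.5, 0.5]
grip_width: 0.0005
t 15.65 pos [0.4827 0.158  0.3184] shift mm [-14.2  -4.9 175.1] F [0.8 0.5 0.5] w 0.0005 q [ 0.08 -0.07  1.63  0.    1.58 -1.55]
tool x yaw deg 93.0 z [-0.001  0.002 -1.   ]
turn about tool z (tool z is down):  -0.126 or 3.016 -3.268
```

```bash
python3 -m creep '[[[-0.014,-0.005,0.05],-0.126],[[-0.014,-0.005,0.11],-0.126],[[-0.014,-0.005,0.16],-0.126],[[-0.014,-0.005,0.175],-0.126],[[-0.014,-0.005,0.175],-0.126]]'
python3 - <<'E'
from h import *
go(W(-.016,.165,-.007),np.radians(100.25))
cam('wrist','w10.png')
E
```

```text
time_s: 16.27
position: [0.4783, 0.1438, 0.1434]
orientation: [0.641, 0.767, 0.0, -0.001]
contact_force: [-0.2, -0.6, 0.3]
grip_width: 0.0004
t 16.27 pos [0.4783 0.1438 0.1434] shift mm [ 0.   0.2 57.1] F [-0.2 -0.6  0.3] w 0.0004 q [ 0.05  0.03  1.88  0.    1.23 -1.7 ]
tool x yaw deg 100.2 z [-0.002  0.002 -1.   ]
turn about tool z (tool z is down):  -0.0006 or 3.141 -3.142
```

View pics/w10.png

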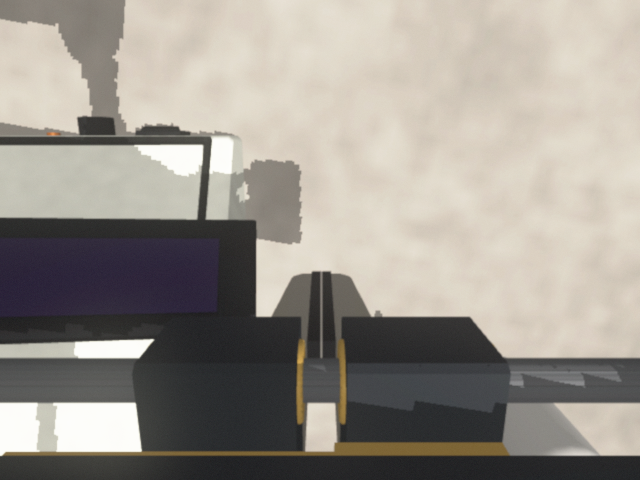

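```bash
python3 -m creep '[[[0,0,0.03],0],[[0,0,0.05],0],[[0,0,0.057],0],[[-0.005,0,0.057],0],[[-0.01,0,0.057],0],[[-0.01,0,0.057],0]]' | grep -E "pos|force"
for i in 1 2 3; do python3 -m creep '[[[-0.002,0,0],0],[[-0.004,0,0],0],[[-0.005,0,0],0]]' | grep -E "pos|force"; done
```

```text
position: [0.4822, 0.1339, 0.0889]
contact_force: [-0.8, 1.7, -0.1]
position: [0.4831, 0.1288, 0.089]
contact_force: [-0.1, -0.3, -0.8]
position: [0.4839, 0.1239, 0.0889]
contact_force: [0.1, 1.5, 0.7]
position: [0.4848, 0.1192, 0.0891]
contact_force: [-1.2, 3.4, 3.6]
```

```bash
python3 - <<'E'
from h import *
s,R,p=T();print(V@(p-C))
cam('wrist','w11.png')
d=cam('scene');x,y=(280,200)
cv2.imwrite('pics/scene11.png',cv2.resize(d['img'][y:y+90,x:x+120,::-1],(800,600),interpolation=cv2.INTER_CUBIC))
E
```

```text
[-0.01409863  0.1393999  -0.00418481]
```

View pics/w11.png

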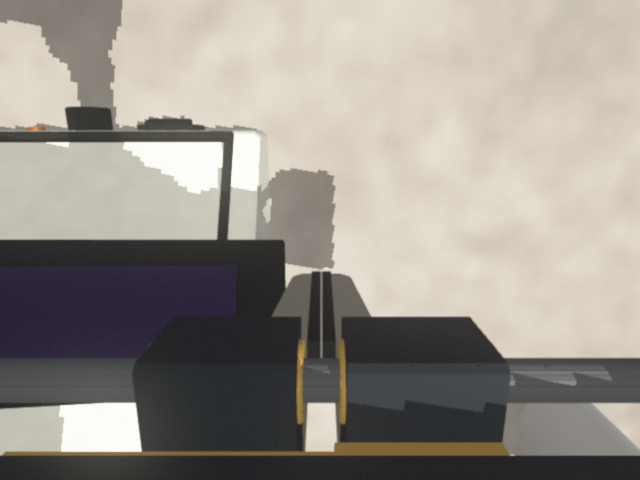

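View pics/scene11.png

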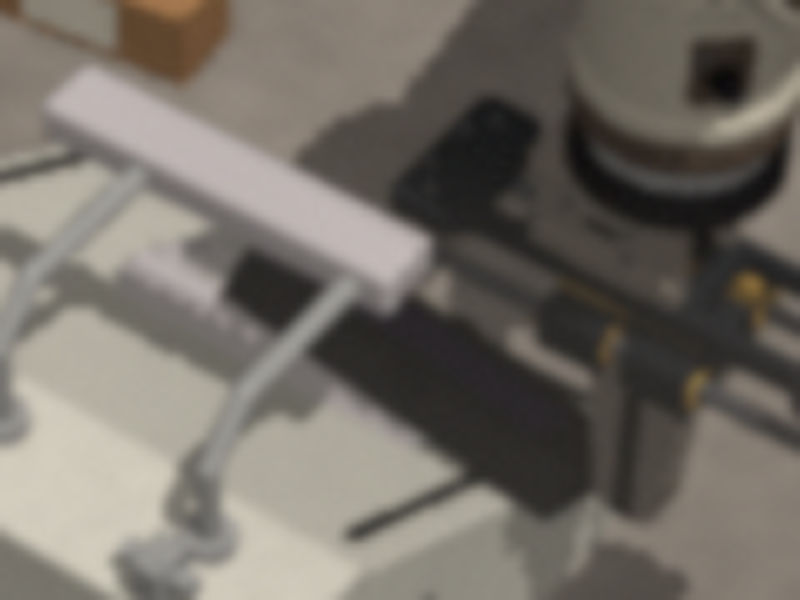

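```bash

for i in 1 2; do python3 -m creep '[[[-0.002,-0.001,0],0],[[-0.004,-0.001,0],0],[[-0.006,-0.001,0],0]]' | grep -E "pos|force"; done
python3 - <<'E'
from h import *
s,R,p=T();print(V@(p-C))
w=cam('wrist','w12.png')
d=cam('side');x,y=(280,180)
cv2.imwrite('pics/side12.png',cv2.resize(d['img'][y:y+90,x:x+120,::-1],(800,600),interpolation=cv2.INTER_CUBIC))
E
```

```text
position: [0.4849, 0.1129, 0.0891]
contact_force: [-2.0, 4.5, 3.8]
position: [0.4849, 0.1086, 0.0895]
contact_force: [-1.8, 15.1, 6.9]
[-0.01592029  0.12898843 -0.0037727 ]
```

View pics/side12.png

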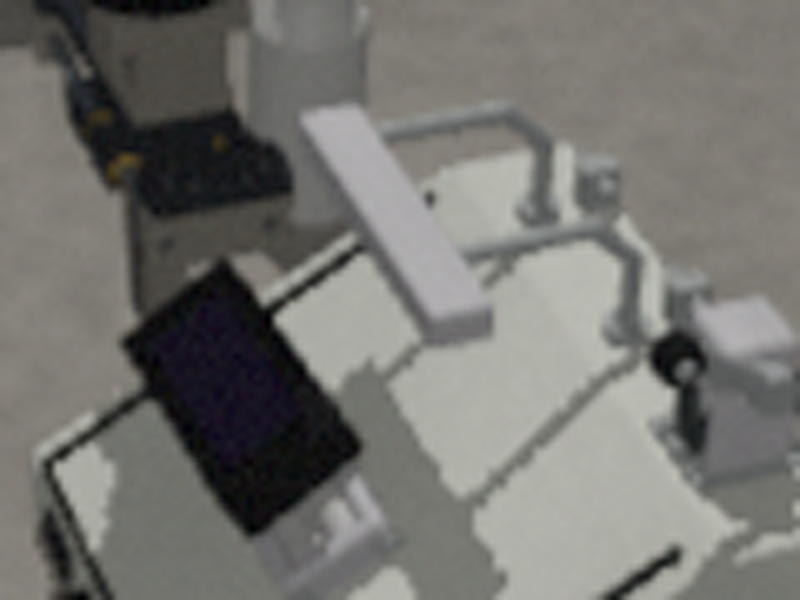

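View pics/w12.png

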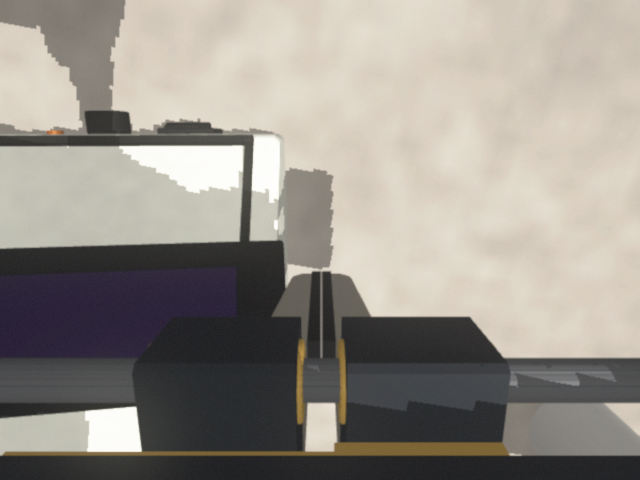

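```bash
python3 -m creep '[[[0.004,0,0],0],[[0.004,0,-0.006],0],[[0.004,0,-0.009],0],[[0.0,0,-0.009],0],[[-0.004,0,-0.009],0],[[-0.006,0,-0.009],0]]' | grep -E "pos|force"
for i in 1 2 ; do python3 -m creep '[[[-0.002,-0.001,0],0],[[-0.004,-0.001,0],0],[[-0.006,-0.001,0],0]]' | grep -E "pos|force"; done
python3 - <<'E'
from h import *
s,R,p=T();print(V@(p-C))
w=cam('wrist','w13.png')
d=cam('side');x,y=(280,180)
cv2.imwrite('pics/side13.png',cv2.resize(d['img'][y:y+90,x:x+120,::-1],(800,600),interpolation=cv2.INTER_CUBIC))
E
```

```text
position: [0.4858, 0.1068, 0.0991]
contact_force: [-1.8, 20.7, 6.9]
position: [0.4862, 0.101, 0.0994]
contact_force: [-0.3, 3.8, 3.8]
position: [0.4863, 0.0946, 0.0993]
contact_force: [0.2, 3.5, 2.3]
[-0.01704916  0.11496755  0.00595112]
```

View pics/side13.png

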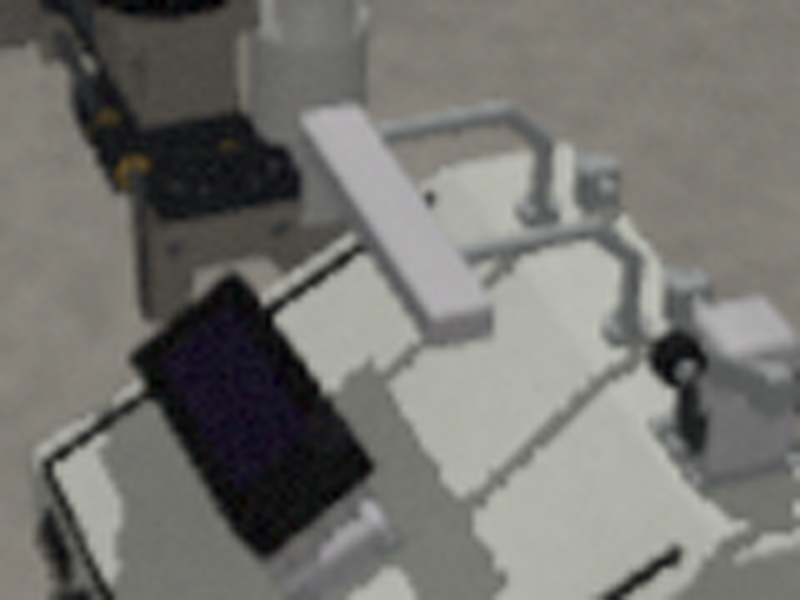

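View pics/w13.png

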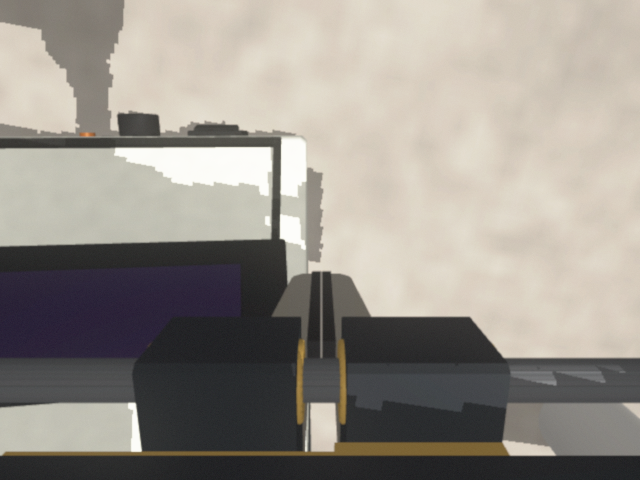

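```bash

for i in 1 2 3; do python3 -m creep '[[[-0.002,0,0],0],[[-0.004,0,0],0],[[-0.006,0,0],0]]' | grep -E "pos|force"; done
python3 - <<'E'
from h import *
s,R,p=T();print(V@(p-C))
w=cam('wrist','w14.png')
d=cam('side');x,y=(280,180)
cv2.imwrite('pics/side14.png',cv2.resize(d['img'][y:y+90,x:x+120,::-1],(800,600),interpolation=cv2.INTER_CUBIC))
E
```

```text
position: [0.4872, 0.0884, 0.0991]
contact_force: [-0.5, 2.9, 3.3]
position: [0.4882, 0.0823, 0.099]
contact_force: [0.6, 2.5, 2.1]
position: [0.4892, 0.0761, 0.0988]
contact_force: [0.2, 0.8, 1.0]
[-0.01741871  0.0962295   0.00546626]
```

View pics/side14.png

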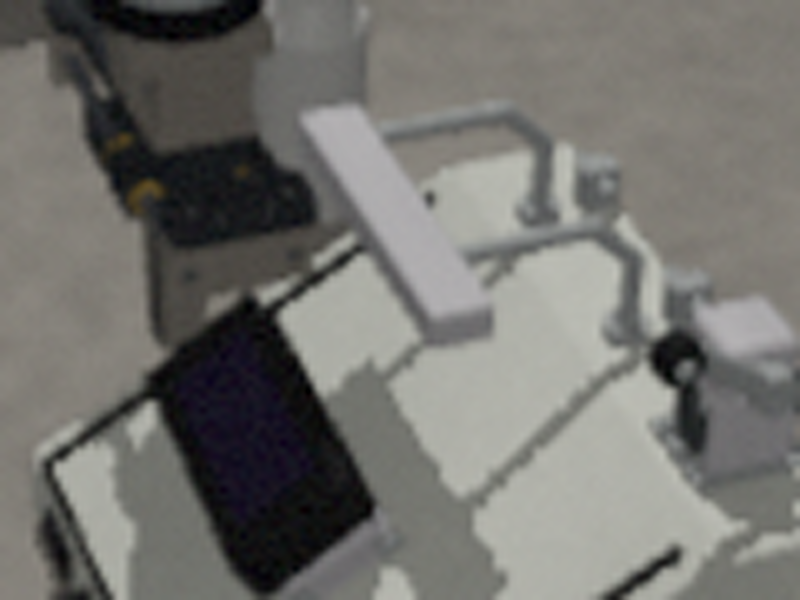

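```bash

for i in 1 2; do python3 -m creep '[[[-0.002,0,0],0],[[-0.003,0,0],0],[[-0.004,0,0],0]]' | grep -E "pos|force"; done
python3 - <<'E'
from h import *
s,R,p=T();print(V@(p-C))
w=cam('wrist','w15.png')
d=cam('side');x,y=(280,180)
cv2.imwrite('pics/side15.png',cv2.resize(d['img'][y:y+90,x:x+120,::-1],(800,600),interpolation=cv2.INTER_CUBIC))
E
```

```text
position: [0.4897, 0.0718, 0.0985]
contact_force: [0.5, -0.0, -0.5]
position: [0.4903, 0.0679, 0.0984]
contact_force: [-0.2, 1.2, 0.9]
[-0.01781757  0.08796954  0.00505643]
```

View pics/side15.png

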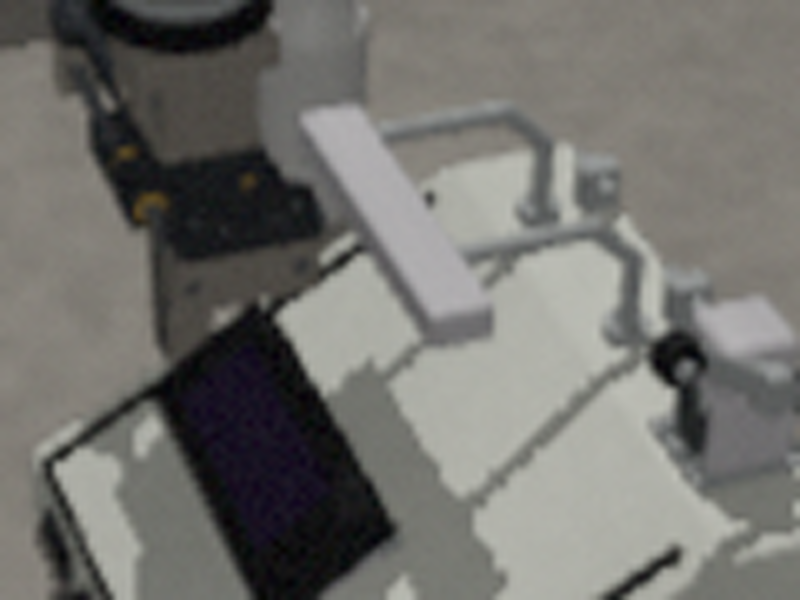

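View pics/w15.png

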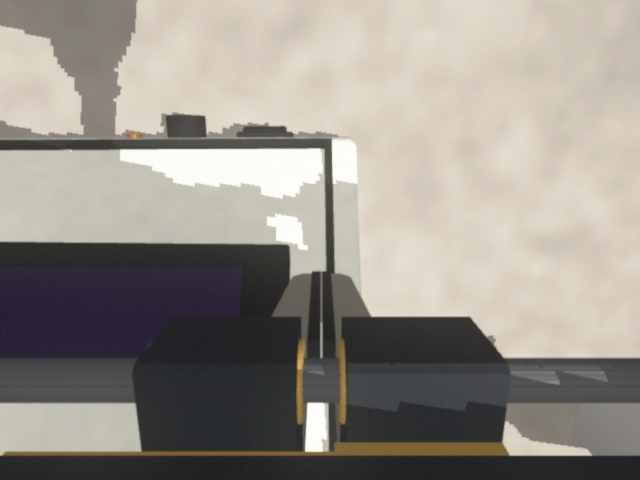

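```bash
cat >> h.py <<'E'
Bm=np.array([bx,uy,bz])
def onb(d,uv,zb):
    o,v=ray(d,uv);n=bz;t=((C+zb*bz-o)@n)/(v@n);return Bm@(o+t*v-C)*1000
E
python3 - <<'E'
from h import *
w=cam('wrist');d=cam('side')
cv2.imwrite('pics/side16.png',cv2.resize(d['img'][200:290,285:405,::-1],(800,600),interpolation=cv2.INTER_CUBIC))
cv2.imwrite('pics/w16.png',cv2.resize(w['img'][230:360,0:320,::-1],(800,325),interpolation=cv2.INTER_CUBIC))
for z in (.023,.03): print(z,[onb(w,u,z).round(1) for u in [(289,246),(0,246),(289,280)]])
E
```

```text
0.023 [array([-32.9,  75.2,  23. ]), array([-33.8, -48.1,  23. ]), array([-18.1,  75.4,  23. ])]
0.03 [array([-31. ,  75.7,  30. ]), array([-31.9, -42.6,  30. ]), array([-16.8,  75.9,  30. ])]
```

View pics/side16.png

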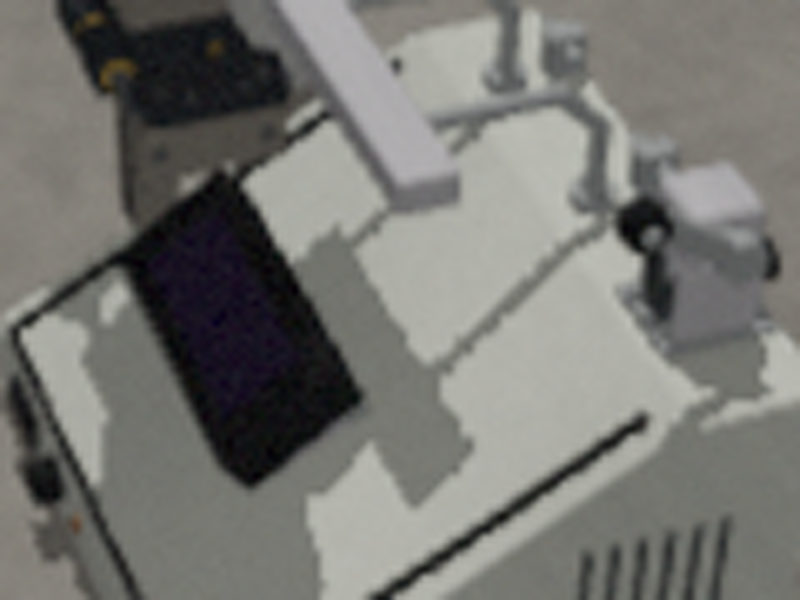

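View pics/w16.png

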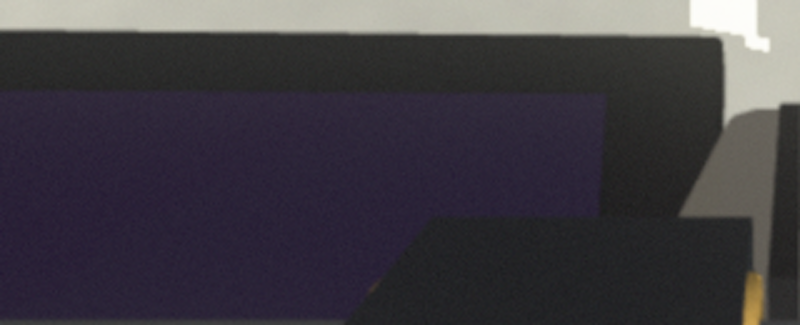

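```bash
python3 -m creep '[[[0.008,0,0],0],[[0.008,0,-0.02],0],[[0.008,0,-0.045],0],[[-0.01,-0.012,-0.045],0],[[-0.028,-0.024,-0.045],0],[[-0.028,-0.024,-0.045],0],[[-0.028,-0.024,-0.045],0]]'
python3 - <<'E'
from h import *
s,R,p=T();print(V@(p-C));go(W(-.042,.06,.02),np.radians(100.25))
cam('wrist','w17.png')
E
```

```text
time_s: 23.8
position: [0.4716, 0.036, 0.1428]
orientation: [0.643, 0.766, 0.007, -0.004]
contact_force: [-1.1, 0.2, 0.9]
grip_width: 0.0008
[-0.04186043  0.05992711  0.04953636]
t 23.8 pos [0.4716 0.036  0.1428] shift mm [-0.4 -0.3 29.5] F [-1.1  0.2  0.9] w 0.0008 q [-0.19 -0.04  1.96  0.02  1.23 -1.94]
tool x yaw deg 100.0 z [ 0.002  0.016 -1.   ]
turn about tool z (tool z is down):  -0.0039 or 3.138 -3.145
```

View pics/w17.png

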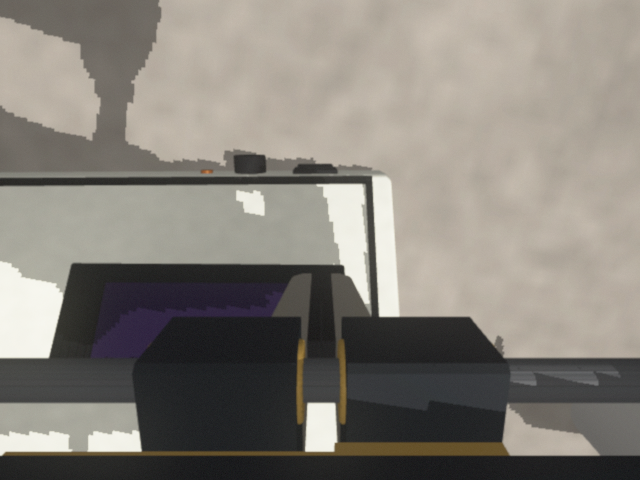

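```bash
python3 -m creep '[[[0,0,0.01],0],[[0,0,0.02],0],[[0,0,0.026],0],[[0,0,0.026],0]]'| grep -E "pos|force"
for i in 1 2 3 4; do python3 -m creep '[[[0,0,0.002],0],[[0,0,0.003],0]]' | grep -E "pos|force"; done
```

```text
position: [0.4711, 0.0367, 0.1159]
contact_force: [0.1, 0.5, 0.2]
position: [0.4712, 0.0367, 0.113]
contact_force: [-0.2, 0.4, 0.6]
position: [0.4712, 0.0367, 0.1099]
contact_force: [0.4, 0.1, -0.1]
position: [0.4712, 0.0368, 0.1068]
contact_force: [-0.8, 0.5, 0.6]
position: [0.4711, 0.0369, 0.1036]
contact_force: [0.3, -0.4, 0.6]
```

```bash
for i in 1 2 3 4; do python3 -m creep '[[[0,0,0.001],0],[[0,0,0.002],0]]' | grep -E "pos|force"; done
```

```text
position: [0.4711, 0.0369, 0.1015]
contact_force: [0.3, -0.2, 1.0]
position: [0.4711, 0.037, 0.0995]
contact_force: [-0.4, 0.2, -0.3]
position: [0.4713, 0.037, 0.0976]
contact_force: [-0.7, 0.4, 3.1]
position: [0.4717, 0.037, 0.0968]
contact_force: [-4.7, 0.2, 12.4]
```

```bash
for i in 1 2 ; do python3 -m creep '[[[0,0,0.001],0],[[0,0,0.0015],0]]' | grep -E "pos|force"; done
```

```text
position: [0.4718, 0.037, 0.0967]
contact_force: [-7.1, 1.8, 14.0]
position: [0.4718, 0.037, 0.0966]
contact_force: [-7.0, 0.5, 14.7]
```

```bash
python3 -m creep '[[[0,0,0.002],0],[[0,0,0.003],0],[[0,0,0.003],0]]' | grep -E "pos|force"; python3 -m creep '[[[0,0,-0.01],0],[[0,0,-0.03],0],[[-0.05,0,-0.03],0],[[-0.1,0,-0.03],0],[[-0.12,0,-0.03],0],[[-0.12,0,-0.03],0]]'
python3 - <<'E'
from h import *
s,R,p=T();print(V@(p-C));go(W(-.042,-.06,.02),np.radians(100.25))
E
```

```text
position: [0.472, 0.037, 0.0963]
contact_force: [-10.0, 0.2, 20.9]
time_s: 27.98
position: [0.4931, -0.082, 0.1243]
orientation: [0.643, 0.766, 0.006, -0.006]
contact_force: [-0.6, 0.6, 0.1]
grip_width: 0.0003
[-0.04172329 -0.06005685  0.03095786]
t 27.98 pos [ 0.4931 -0.082   0.1243] shift mm [-0.1 -0.3 11. ] F [-0.6  0.6  0.1] w 0.0003 q [-0.42  0.06  1.89  0.02  1.2  -2.17]
tool x yaw deg 100.0 z [-0.     0.017 -1.   ]
turn about tool z (tool z is down):  -0.004 or 3.138 -3.146
```

```bash
python3 -m creep '[[[0,0,0.008],0],[[0,0,0.014],0],[[0,0,0.014],0]]'| grep -E "pos|force"
for i in 1 2 3 4 5; do python3 -m creep '[[[0,0,0.0015],0],[[0,0,0.0025],0]]' | grep -E "pos|force"; done
```

```text
position: [0.4924, -0.0806, 0.1093]
contact_force: [-0.5, -0.4, 0.3]
position: [0.4923, -0.0803, 0.1067]
contact_force: [0.2, 0.3, -0.5]
position: [0.4925, -0.0804, 0.1043]
contact_force: [-0.1, -0.0, 2.2]
position: [0.4931, -0.0809, 0.1031]
contact_force: [-3.4, -0.6, 9.6]
position: [0.4936, -0.0811, 0.1012]
contact_force: [0.4, -0.6, 0.5]
position: [0.4934, -0.081, 0.0983]
contact_force: [-0.5, -0.2, -0.5]
```

```bash

for i in 1 2 ; do python3 -m creep '[[[0,0,0.0015],0],[[0,0,0.0025],0]]' | grep -E "pos|force"; done;python3 -m creep '[[[0,0,0.002],0],[[0,0,0.003],0],[[0,0,0.003],0]]' | grep -E "pos|force"
```

```text
position: [0.494, -0.0811, 0.0969]
contact_force: [-3.6, 1.5, 10.9]
position: [0.4942, -0.0811, 0.0966]
contact_force: [-8.3, 2.1, 20.2]
position: [0.4943, -0.0811, 0.0965]
contact_force: [-9.4, 2.5, 22.4]
```

```bash
python3 -m creep '[[[0,0,-0.015],0],[[0,0.0,-0.04],0],[[0,0.015,-0.04],0],[[0,0.026,-0.04],0],[[0,0.026,-0.04],0],[[0,0.026,-0.04],0]]'
python3 - <<'E'
from h import *
s,R,p=T();print(V@(p-C));go(W(-.0145,-.06,.03),np.radians(100.25))
d=cam('side');cv2.imwrite('pics/side18.png',cv2.resize(d['img'][130:290,265:478,::-1],(800,600),interpolation=cv2.INTER_CUBIC))
d=cam('scene');cv2.imwrite('pics/scene18.png',cv2.resize(d['img'][180:300,240:400,::-1],(800,600),interpolation=cv2.INTER_CUBIC))
E
```

```text
time_s: 31.22
position: [0.5193, -0.077, 0.1359]
orientation: [0.642, 0.767, 0.006, -0.006]
contact_force: [0.7, 0.5, -0.4]
grip_width: 0.0005
[-0.01503134 -0.05975679  0.04261081]
t 31.23 pos [ 0.5193 -0.077   0.1359] shift mm [-0.4  0.5 12.6] F [ 0.7  0.5 -0.4] w 0.0005 q [-0.39  0.11  1.81  0.02  1.23 -2.14]
tool x yaw deg 100.2 z [-0.002  0.016 -1.   ]
turn about tool z (tool z is down):  -0.0011 or 3.14 -3.143
```

View pics/side18.png

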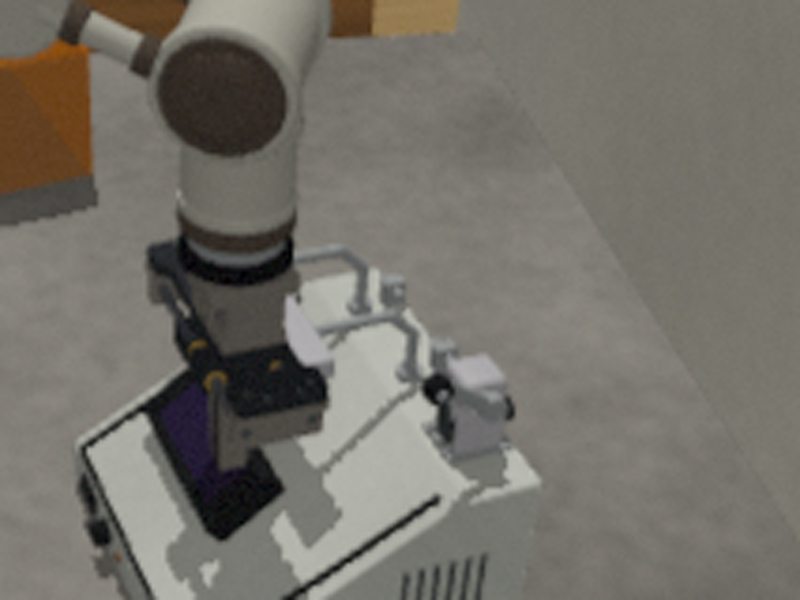

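View pics/scene18.png

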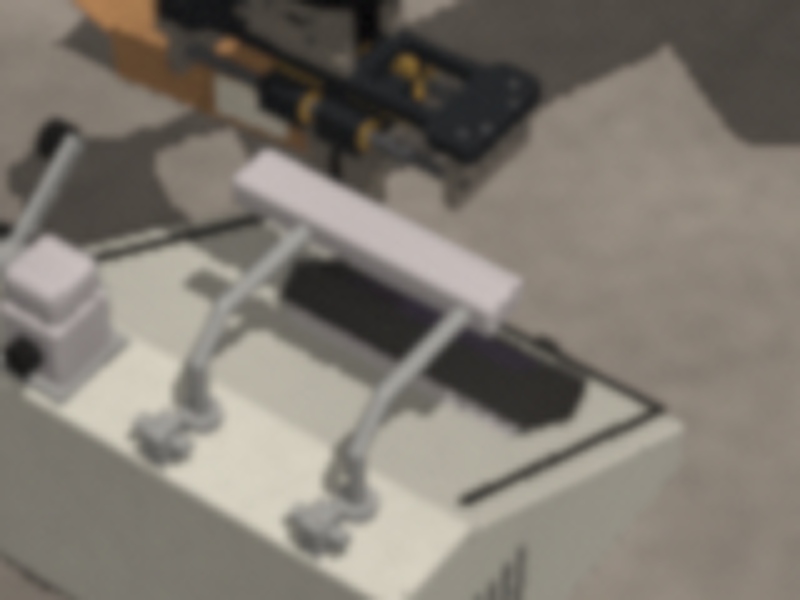

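```bash
python3 -m creep '[[[0,0,0.006],0],[[0,0,0.01],0],[[0,0,0.01],0]]'| grep -E "pos|force"
for i in 1 2 3 4 5; do python3 -m creep '[[[0,0,0.0015],0],[[0,0,0.0025],0]]' | grep -E "pos|force"; done
```

```text
position: [0.5189, -0.0768, 0.1255]
contact_force: [0.0, 0.1, 0.4]
position: [0.5189, -0.0767, 0.123]
contact_force: [0.3, 0.3, -0.9]
position: [0.5189, -0.0767, 0.1204]
contact_force: [0.2, 0.0, 0.2]
position: [0.5189, -0.0766, 0.1179]
contact_force: [-0.9, -0.1, 3.5]
position: [0.5197, -0.0768, 0.117]
contact_force: [-4.7, 1.4, 13.2]
position: [0.52, -0.0768, 0.1167]
contact_force: [-7.6, 2.6, 18.5]
```

```bash
python3 -m creep '[[[0,0,0.002],0],[[0,-0.001,0.0035],0],[[0,-0.001,0.0035],0]]' | grep -E "pos|force"
python3 - <<'E'
from h import *
s,R,p=T();print(V@(p-C))
E
```

```text
position: [0.5201, -0.0769, 0.1166]
contact_force: [-7.0, 4.1, 19.8]
[-0.01424851 -0.05981611  0.02333165]
```

```bash
python3 -m creep '[[[0,0,0.003],0],[[0,-0.001,0.0045],0],[[0,-0.001,0.0045],0]]' | grep -E "pos|force"
python3 -m creep '[[[0,0,0.004],0],[[0,-0.001,0.0055],0],[[0,-0.001,0.0055],0]]' | grep -E "pos|force"
```

```text
position: [0.521, -0.0768, 0.1162]
contact_force: [-6.8, 4.9, 20.6]
position: [0.5224, -0.0773, 0.1135]
contact_force: [0.1, 0.8, 10.1]
```

```bash
python3 -m creep '[[[0,-0.001,0.001],0],[[0,-0.0015,0.002],0]]' | grep -E "pos|force"
python3 - <<'E'
from h import *
s,R,p=T();print(V@(p-C))
E
```

```text
position: [0.5225, -0.0774, 0.1133]
contact_force: [-1.0, 3.4, 13.4]
[-0.01200965 -0.0606984   0.0200214 ]
```

```bash
python3 -m creep '[[[0,-0.002,-0.01],0],[[0,-0.003,-0.025],0],[[0.04,-0.003,-0.025],0],[[0.08,-0.003,-0.025],0],[[0.12,-0.003,-0.025],0],[[0.12,-0.003,-0.025],0]]'
python3 - <<'E'
from h import *
s,R,p=T();print(V@(p-C));go(W(-.0145,.06,.03),np.radians(100.25))
d=cam('scene');cv2.imwrite('pics/scene19.png',cv2.resize(d['img'][180:300,240:400,::-1],(800,600),interpolation=cv2.INTER_CUBIC))
E
```

```text
time_s: 35.08
position: [0.4973, 0.0416, 0.1402]
orientation: [0.64, 0.768, 0.01, 0.001]
contact_force: [1.1, -0.5, -0.2]
grip_width: 0.0004
[-0.01562485  0.06089097  0.04685737]
t 35.08 pos [0.4973 0.0416 0.1402] shift mm [-1.1  0.8 16.9] F [ 1.1 -0.5 -0.2] w 0.0004 q [-0.17  0.02  1.9   0.02  1.21 -1.93]
tool x yaw deg 100.4 z [ 0.015  0.015 -1.   ]
turn about tool z (tool z is down):  0.0033 or 3.145 -3.138
```

View pics/scene19.png

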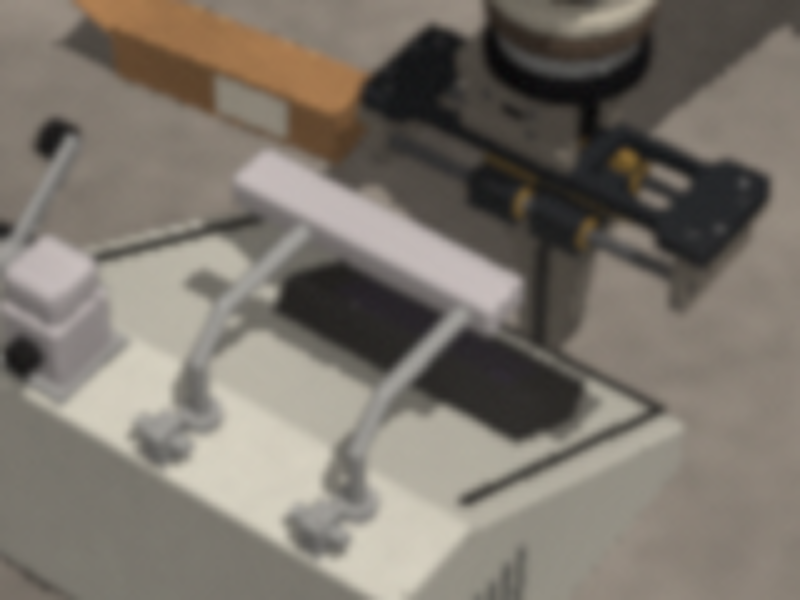

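```bash
python3 -m creep '[[[-0.001,0.001,0.01],0],[[-0.001,0.001,0.019],0],[[-0.001,0.001,0.019],0]]'| grep -E "pos|force"
for i in 1 2 3 4 ; do python3 -m creep '[[[0,0,0.0015],0],[[0,0,0.0025],0]]' | grep -E "pos|force"; done
python3 - <<'E'
from h import *
s,R,p=T();print(V@(p-C))
E
```

```text
position: [0.4983, 0.0392, 0.1198]
contact_force: [0.0, 0.1, -0.8]
position: [0.4984, 0.0391, 0.1172]
contact_force: [0.3, 0.6, -1.0]
position: [0.4985, 0.0391, 0.1147]
contact_force: [0.7, 0.6, -0.5]
position: [0.4987, 0.0392, 0.1124]
contact_force: [-1.1, -0.1, 2.7]
position: [0.4991, 0.0392, 0.1118]
contact_force: [-7.7, 0.3, 17.0]
[-0.01423238  0.05819136  0.01847962]
```

```bash
python3 -m creep '[[[0,0,0.003],0],[[0,-0.001,0.004],0],[[0,-0.001,0.004],0]]' | grep -E "pos|force"
python3 -m creep '[[[0,-0.003,-0.02],0],[[0,-0.03,-0.06],0],[[0,-0.08,-0.12],0],[[0,-0.12,-0.18],0],[[0,-0.12,-0.2],0],[[0,-0.12,-0.2],0]]'
python3 - <<'E'
from h import *
s,R,p=T();print(V@(p-C))
w=cam('wrist','w20.png')
d=cam('side');cv2.imwrite('pics/side20.png',cv2.resize(d['img'][190:290,285:418,::-1],(800,600),interpolation=cv2.INTER_CUBIC))
E
```

```text
position: [0.4992, 0.0392, 0.1116]
contact_force: [-11.0, 2.1, 24.6]
time_s: 37.62
position: [0.3793, 0.0143, 0.3132]
orientation: [0.641, 0.768, 0.012, 0.005]
contact_force: [0.2, 0.2, -0.5]
grip_width: 0.0003
[-0.13657792  0.05493152  0.21986594]
```

View pics/w20.png

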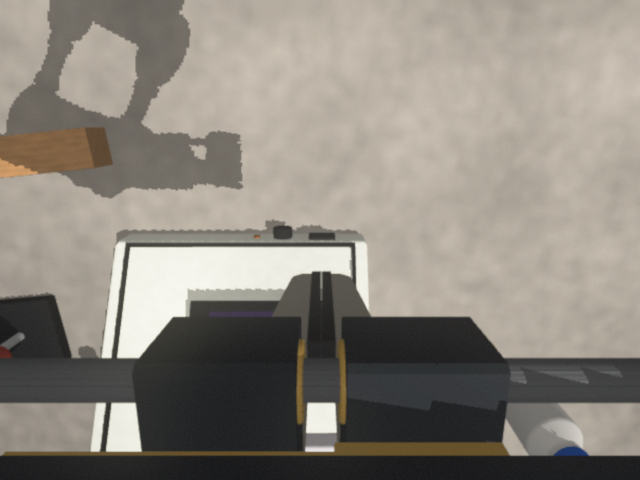

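View pics/side20.png

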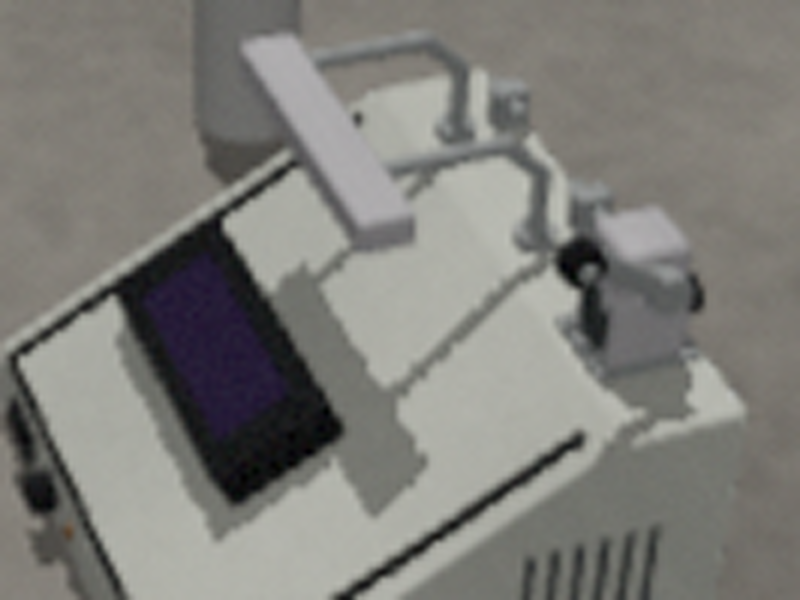

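```bash
python3 - <<'E'
from h import *
go(W(-.042,.06,.013),np.radians(100.25))
w=cam('scene');cv2.imwrite('pics/scene20.png',cv2.resize(w['img'][180:300,240:400,::-1],(800,600),interpolation=cv2.INTER_CUBIC))
E
```

```text
t 37.73 pos [0.3783 0.0149 0.3091] shift mm [  1.9  91.9 204.5] F [-0.  -0.2 -0.4] w 0.0006 q [-0.3  -0.45  1.96  0.02  1.62 -2.05]
tool x yaw deg 100.3 z [ 0.015  0.014 -1.   ]
turn about tool z (tool z is down):  0.0015 or 3.143 -3.14
```

View pics/scene20.png

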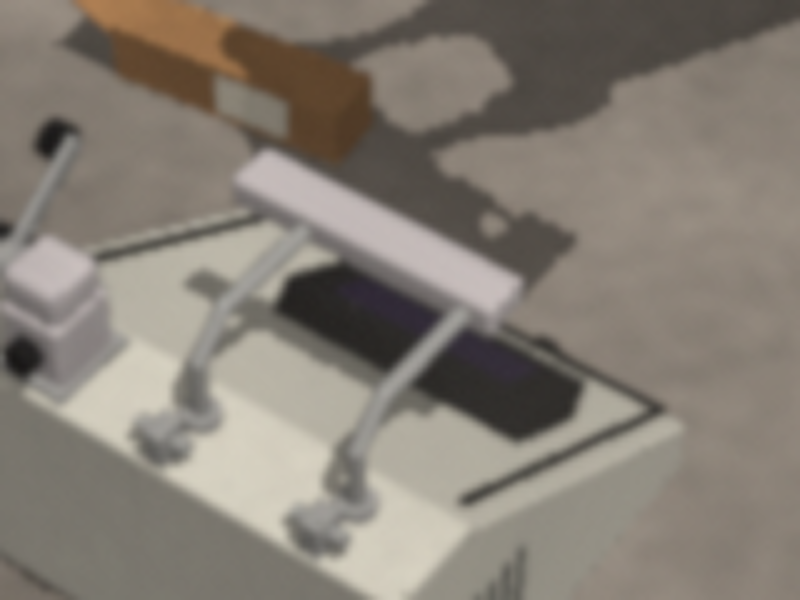

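Flush in the picture. I'll re-tap both downhill corners as a check.

```bash
python3 -m creep '[[[0,0.03,0.05],0],[[0.001,0.06,0.1],0],[[0.002,0.085,0.15],0],[[0.002,0.092,0.19],0],[[0.002,0.092,0.2],0],[[0.002,0.092,0.204],0],[[0.002,0.092,0.204],0]]'| grep -E "pos|force"
for i in 1 2 ; do python3 -m creep '[[[0,0,0.003],0],[[0,0,0.0055],0]]' | grep -E "pos|force"; done
```

```text
position: [0.4714, 0.0363, 0.1069]
contact_force: [-0.4, 0.5, -0.4]
position: [0.4722, 0.0362, 0.1023]
contact_force: [-0.7, 0.0, -0.1]
position: [0.4725, 0.0362, 0.0969]
contact_force: [-0.1, 0.3, 4.7]
```

```bash
python3 -m creep '[[[0,0,0.002],0],[[0,0,0.0035],0]]' | grep -E "pos|force"; python3 -m creep '[[[0,0,-0.01],0],[[-0.03,0,-0.012],0],[[-0.08,0,-0.012],0],[[-0.12,0,-0.012],0],[[-0.12,0,-0.01],0],[[-0.12,0,-0.005],0]]' | grep -E "pos|force";for i in 1 2 ; do python3 -m creep '[[[0,0,0.002],0],[[0,0,0.0035],0]]' | grep -E "pos|force"; done
python3 - <<'E'
from h import *
go(W(-.1,-.06,.2),np.radians(100.25))
E
```

```text
position: [0.4728, 0.0362, 0.0958]
contact_force: [-12.7, 1.5, 26.1]
position: [0.4943, -0.0814, 0.0993]
contact_force: [0.1, -0.2, 0.6]
position: [0.494, -0.0806, 0.0965]
contact_force: [-6.8, -0.5, 12.8]
position: [0.4942, -0.0807, 0.0959]
contact_force: [-12.5, 0.7, 26.6]
t 40.65 pos [ 0.4942 -0.0807  0.0959] shift mm [   1.   -56.2 -198.4] F [-12.5   0.7  26.6] w 0.0004 q [-0.41  0.08  1.93  0.02  1.12 -2.18]
tool x yaw deg 100.6 z [ 0.015  0.012 -1.   ]
turn about tool z (tool z is down):  0.0059 or 3.147 -3.136
```

```bash
python3 -m creep '[[[0,0,-0.02],0],[[0,-0.01,-0.07],0],[[0,-0.03,-0.12],0],[[-0.02,-0.03,-0.17],0],[[-0.05,-0.03,-0.2],0],[[-0.08,-0.03,-0.21],0],[[-0.08,-0.03,-0.21],0]]'| grep -E "pos|force"
python3 - <<'E'
from h import *
import pickle
w=cam('wrist','w21.png');pickle.dump(w,open('wC.pkl','wb'))
a=cam('scene');b=cam('side')
cv2.imwrite('pics/s21.png',np.hstack([cv2.resize(d['img'][y:y+40,x:x+50,::-1],(395,316),interpolation=cv2.INTER_CUBIC) for d,x,y in ((a,232,192),(b,365,212))]))
go(W(.0895,-.149,.19),np.radians(100.25))
E
```

```text
position: [0.4766, -0.1678, 0.3051]
contact_force: [-0.3, 0.3, -0.3]
t 41.67 pos [ 0.4758 -0.1657  0.3036] shift mm [-11.  162.7  22.8] F [-0.1 -0.7  0.4] w 0.0001 q [-0.59 -0.08  1.67  0.02  1.55 -2.34]
tool x yaw deg 100.7 z [ 0.014  0.013 -1.   ]
turn about tool z (tool z is down):  0.0071 or 3.149 -3.134
```

View pics/s21.png

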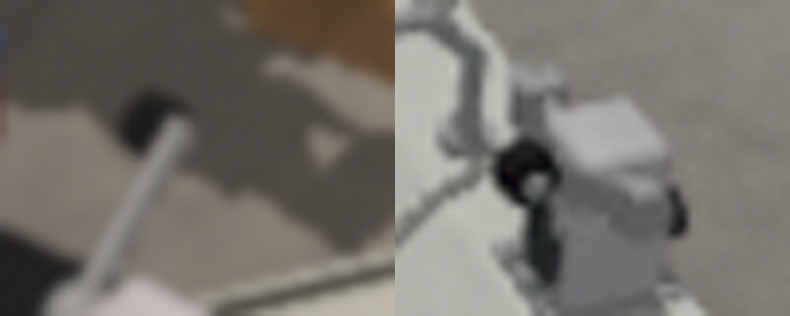

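View pics/w21.png

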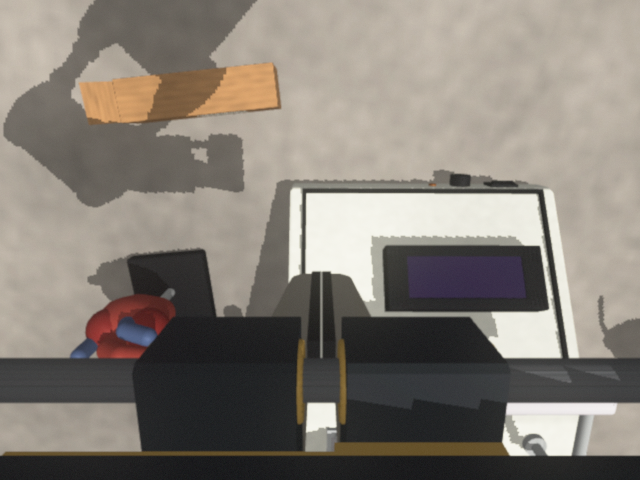

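```bash
python3 - <<'E'
from h import *
a=cam('scene');b=cam('side')
x,e=tri((a,(251.6,207.4)),(b,(381.2,233.8)));print(x,e,V@(x-C))
w=cam('wrist')
ap=[(384,247),(545,247),(549,310),(387,310)]
P=[onb(w,u,.023) for u in ap];print(np.round(P,1).tolist(), np.mean(P,0))
go(W(.0895,-.148,.19))
E
```

```text
[ 0.64414097 -0.14466768  0.23839725] [1.2, 1.2] [ 0.09573107 -0.14857354  0.14509725]
[[-30.0, -76.2, 23.0], [-30.8, 78.0, 23.0], [28.7, 73.1, 23.0], [29.3, -75.7, 23.0]] [-0.69512086 -0.1843376  23.        ]
t 41.83 pos [ 0.4759 -0.166   0.3039] shift mm [ -9.8 162.7  23.2] F [ 1.1  0.2 -0.3] w 0.0003 q [-0.59 -0.08  1.67  0.02  1.55 -2.35]
tool x yaw deg 100.7 z [ 0.014  0.013 -1.   ]
```

```bash
python3 -m creep '[[[-0.003,0.05,0],0],[[-0.006,0.1,0.0],0],[[-0.01,0.15,0],0],[[-0.01,0.163,0],0],[[-0.01,0.163,0.02],0],[[-0.01,0.163,0.035],0],[[-0.01,0.163,0.035],0]]'| grep -E "pos|force"
python3 - <<'E'
from h import *
s,R,p=T();print(V@(p-C))
a=cam('scene');b=cam('side')
cv2.imwrite('pics/s22.png',np.hstack([cv2.resize(d['img'][y:y+80,x:x+100,::-1],(395,316),interpolation=cv2.INTER_CUBIC) for d,x,y in ((a,212,172),(b,340,182))]))
go(W(.0895,-.148,.155))
E
```

```text
position: [0.6366, -0.1448, 0.2688]
contact_force: [-0.6, 0.3, 0.1]
[ 0.08827703 -0.14732477  0.17552635]
t 42.8 pos [ 0.6378 -0.1454  0.2715] shift mm [-0.1 -0.2 23.2] F [ 0.8  0.1 -0.3] w 0.0007 q [-0.42  0.32  1.29  0.02  1.52 -2.17]
tool x yaw deg 100.6 z [ 0.014  0.013 -1.   ]
```

View pics/s22.png

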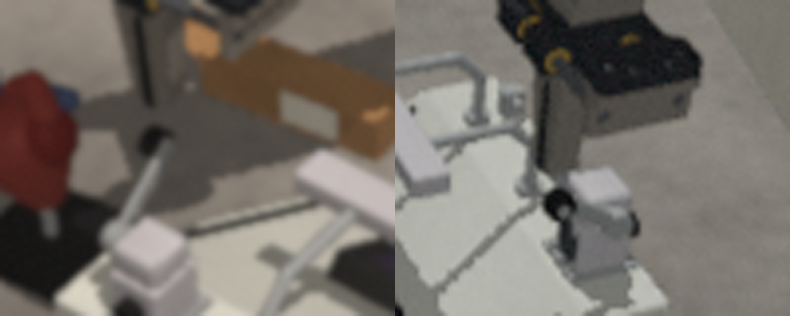

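```bash
python3 -m creep '[[[0,0,0.012],0],[[0,0,0.02],0],[[0,0,0.025],0],[[0,0,0.03],0],[[0,0,0.03],0]]'| grep -E "pos|force"
python3 -m creep '[[[0,0,0.005],0],[[0,0,0.01],0],[[0,0,0.012],0],[[0,0,0.012],0]]'| grep -E "pos|force"
python3 -m creep '[[[0,0,0.005],0],[[0,0,0.009],0],[[0,0,0.009],0],[[0,0,0.009],0]]'| grep -E "pos|force"
python3 - <<'E'
from h import *
a=cam('scene');b=cam('side')
cv2.imwrite('pics/s23.png',np.hstack([cv2.resize(d['img'][y:y+80,x:x+100,::-1],(395,316),interpolation=cv2.INTER_CUBIC) for d,x,y in ((a,212,172),(b,340,182))]))
E
```

```text
position: [0.6378, -0.1454, 0.2419]
contact_force: [-4.1, -0.1, 3.9]
position: [0.638, -0.1454, 0.2299]
contact_force: [-2.7, -2.0, 4.1]
position: [0.6382, -0.1453, 0.2209]
contact_force: [-2.6, -0.1, 3.9]
```

View pics/s23.png

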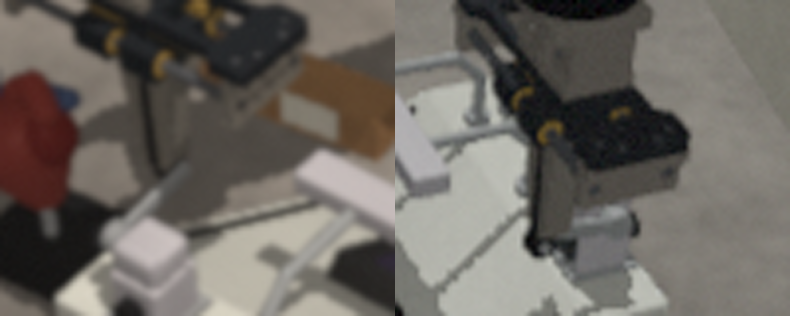

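```bash
python3 -m creep '[[[0,0,0.003],0],[[0,0,0.005],0],[[0,0,0.005],0],[[0,0,0.005],0]]'| grep -E "pos|force"
python3 -m creep '[[[0,0,-0.01],0],[[0,0,-0.02],0],[[0,0,-0.03],0],[[0,0,-0.05],0],[[0,0,-0.08],0],[[0,-0.03,-0.1],0],[[0,-0.03,-0.1],0],[[0,-0.03,-0.1],0]]'| grep -E "time|pos|force"
python3 - <<'E'
from h import *
a=cam('scene');b=cam('side')
cv2.imwrite('pics/s24.png',np.hstack([cv2.resize(d['img'][y:y+80,x:x+100,::-1],(395,316),interpolation=cv2.INTER_CUBIC) for d,x,y in ((a,212,172),(b,340,182))]))
cv2.imwrite('pics/f24.png',a['img'][:,:,::-1])
E
```

```text
position: [0.6383, -0.1452, 0.2161]
contact_force: [-3.0, -0.8, 5.0]
time_s: 46.02
position: [0.6075, -0.1518, 0.3153]
contact_force: [0.2, 0.5, -0.3]
```

View pics/s24.png

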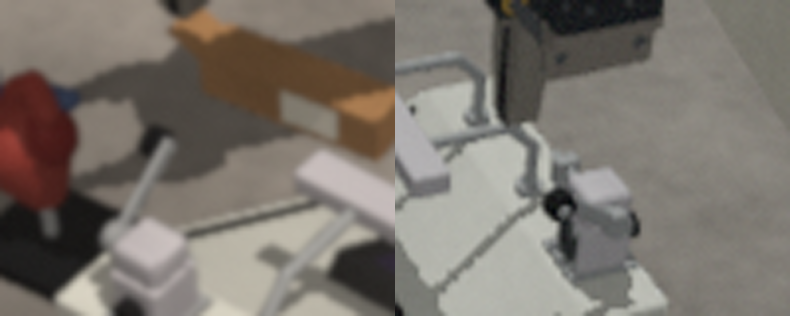

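View pics/f24.png

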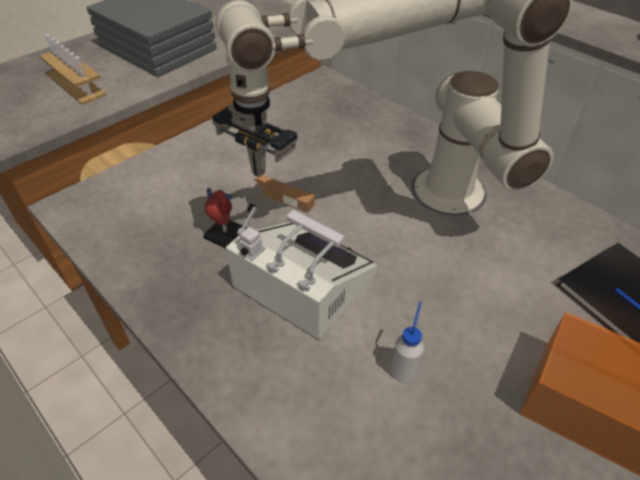

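The arm has sprung back to the same pixels as at rest, the cover is on, and the bystanders have not moved.

```bash
python3 - <<'E'
from plant import close_job
print(close_job())
E
```

```text
the job is handed in; nothing more can be done
None
```

The filter cover is clipped on the lamp bay, the interlock switch has been tried, and the job was handed in at about 46 s of the 72 s allowed. The hand-in gives no verdict.

- **Placing the cover:** The lamp bar blocked a straight descent. I laid the cover hooked over the bay, offset towards +y, and slid it along the bay from its +y end until it dropped on.
- **Clipping it home:**
  - I pressed all four thumb ribs. The two -y corners visibly snapped. The two +y corners were already down, because that end slid in under its clips.
  - The final heights under 13 to 25 N lie on one plane at 30 degrees, parallel to the deck. A second tap on both front corners at about 26 N found no movement.
  - In the last wrist view the cover's centre was within about 1 mm of the bay's.
- **Switch:** I then pushed the roller about 30 mm down at 4 to 5 N. By geometry that is roughly 0.5 rad, past the 0.35 click. The pictures show the arm sprung back to its rest position.
- **End state:** The gripper is clear of everything, and the bystanders look unmoved in the pictures.

**Things that did not match:**
- My height for the bay centre seems to be about 3 mm too high, judging by the heights at which the cover and its corners made contact.
- During the slide the finger or the cover caught on the deck edge, at up to 21 N. I backed off, raised the finger and went on.

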